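# Square up the snack boards in the tray corner

### The job

Take the board that stands in the drying rack, lay it flat on the bare counter and let go, so that you can take it again by its long edges and set it flat on top of the pile in the tray. Then tap the pile from its open sides until all three boards lie flush in one square stack, touching both rims in the tray's corner; leave the other things on the counter where they are.

Things in the scene. Friction and masses are not known exactly. Their poses are not given: they have to be found in the camera images.
- tray: Fixed dark wooden tray on one side of the counter. Floor 160 x 190 mm, 8 mm thick; origin at the underside (counter height), 75 mm and 90 mm from the two rims. 10 mm thick rims stand along its far (+x) and left (+y) sides; the near (-x) and right (-y) sides are open, the floor ending at x = -75, y = -90 mm. The boards lie with their length along the tray's y.
- tray_corner (a point): Inner corner of the tray, on its floor (8 mm above the counter), where the two rims meet at a right angle: at x = +75, y = +90 mm in the tray's frame. The rims rise 37 mm above the floor, so their tops are 45 mm above the counter. Axes as the tray's.
- board1_c (a point): Plain light wood board 64 x 110 x 9 mm, about 75 g, point at its centre; own x across the 64 mm width, y along the 110 mm length, z through the thickness. All three are alike. One of two lying flat in an untidy pile on the tray, each shifted and turned a little; this is the lower one.
- board2_c (a point): Plain light wood board 64 x 110 x 9 mm, about 75 g, point at its centre; own x across the 64 mm width, y along the 110 mm length, z through the thickness. All three are alike. One of two lying flat in an untidy pile on the tray, each shifted and turned a little; this is the upper one.
- stray_c (a point): Plain light wood board 64 x 110 x 9 mm, about 75 g, point at its centre; own x across the 64 mm width, y along the 110 mm length, z through the thickness. All three are alike. The third board. It starts standing on its long edge in the middle slot of the drying rack (own x then vertical, thickness along the rack's x), its lower edge 12 mm and its upper edge 76 mm above the counter.
- rack: Fixed wooden drying rack on the side where the tray is not. Base 150 x 120 x 12 mm, origin at its underside centre. Pairs of upright dowels (8 mm thick, tops 36 mm above the counter) at own y = -36 and +36 mm form three 13 mm slots along its y, at x = -52, 0, +52 mm; the outer two are empty. The counter midway between rack and tray, 0.42 to 0.58 m ahead of the robot, is bare.
- mug: White ceramic mug, 80 mm across, 95 mm high, origin at the underside. A bystander: leave it where it is.
- jar: Glass jar with black lid, 84 mm across, 120 mm high, origin at the underside. A bystander: leave it where it is.
- can: Food can, 72 mm across, 110 mm high, origin at the underside. A bystander: leave it where it is.
- salt: White salt shaker, 42 mm across, 77 mm high, origin at the underside. A bystander: leave it where it is.
- pepper: Dark wooden pepper shaker, 42 mm across, 77 mm high, origin at the underside. A bystander: leave it where it is.
- spatula: Spatula with black handle and metal blade, lying flat, 200 mm long, origin near its middle. A bystander: leave it where it is.

How it is judged:
By the outcome, as a careful person would: the job done as asked, in the order asked, and still so for the second after the job is handed in, with the robot touching nothing.
It also fails if it takes over 72 s, if anything falls off the work surface, if the arm or the gripper's body presses on something with over 40 N, if the wrist force passes 120 N, or if a joint passes its speed limit or range.

### The arm

A 6-joint arm with a two-finger parallel gripper is mounted at the origin on the work surface. World frame = base frame: x ahead of the robot, y to its left, z up, the work surface at z = 0. Lengths are in m, angles in rad, forces in N, time in s.
With the tool pointing down it reaches from about 0.375 to 0.825 m from the base axis. Payload 5.5 kg.
Tool frame: the origin (TCP) lies at the very end of the fingers, on their centre line; the grasp point (between the pads) lies 19 mm behind it; z points along the fingers, y is the direction in which the jaws open and shut (so a half turn about z gives the same grasp; the last joint's range is limited). The gripper opens to 85 mm and grips with 20 to 120 N. Pads are 22 mm wide; open, the fingers measure 114 mm over their backs; the gripper's body (76 mm by 85 mm) begins 54 mm behind the grasp point. The pads swing forward as they close: fully open they stand 13 mm farther back than shut.
Start: joints at [1.283, 0.314, -0.047, 1.21, 0, 1.571], TCP at [0.17, 0.575, 0.231] pointing down, gripper open.
Joint ranges: [-2.67, 2.67], [-0.69, 1.73], [-1.03, 1.25], [-2.08, 2.16], [-1.42, 1.45], [-3.14, 3.14]. Speed limits (rad/s): [2.39, 2.39, 3.01, 3.14, 3.14, 3.14].

### API

Orientations are given as a unit quaternion [w, x, y, z].
In Python, from plant import telemetry, camera, camera_params, robot gives the robot as it stands.
- The arm moves only by the tool send_rows, never from a script. Its argument "plan" is a list of rows, each an object of numbers: "gripper": the opening, from 0 (shut) to 1 (fully open); "x", "y", "z": the shift along the tool's x, y, z in mm; "rx", "ry", "rz": the turn, a rotation vector about the tool's x, y, z in degrees. A call has 1 to 10 rows; each row shifts and turns the commanded pose from where the row before left it, along the tool's axes as they then stand; what a row does not reach is not made up. A row lasts 1/8 s, in which the tool goes at most 62.5 mm and 10.7 degrees, less where a joint would pass 70% of its speed; a pose out of reach is approached as far as the arm can. A call is refused whole if a number of a shift passes 62.5 or a number of a turn 10.7, either way. A call with a gripper value outside its range is refused whole. The fingers move at their own pace and stop on an object; "squeeze" is the grip in N (left out, the last holds). Time passes only in rows, so rows that do not move let the fingers close. It gives the time, the measured TCP pose, the force and the opening at its end, in the units of the state.
- telemetry.sense(): the state, without advancing time (a new reading comes with each control period).
- camera(name): name is "side" or "top" or "wrist"; returns the picture (420x560x3 uint8, blue, green, red); there is no depth.
- camera_params(name): a dict with "camera_matrix" (3x3 intrinsics, pixels), "dist" ([k1, k2, p1, p2, k3] as OpenCV has them; the pictures are not rectified), "R" (3x3) and "t" (3): a world point X has camera coordinates R X + t. Camera axes: x right, y down, z forward; pixel columns grow to the right and rows downward; lengths in m; the calibration is good to about 2 mm. A picture is of the moment at which its call begins: read the wrist's pose just before it. camera_params takes no time and is no camera call; for the wrist camera it gives the pose at the moment of the call.
- robot.sign_off(): hands the job in, once; it reports no verdict.
The state is a dict: "time": time; "joint_positions": joint angles; "joint_vel": joint speeds; "tau": joint torques, N m; "position": TCP position; "tcp_rot": TCP orientation; "contact_force": force on the tool from outside, world axes, zero at the start; "wrist_torque": the same for the moment, N m; "grip_width": finger opening in m.
Only numpy, scipy, OpenCV 4.12 (cv2) and the standard library are available. Lean on these libraries where they do the work, as an engineer would, in place of code of your own. Each camera call takes 0.05 s, during which the arm holds its last target.

## Working session

There is one attempt and no reset: what is moved stays moved. The work goes in short steps, Python scripts to look and compute and a tool call to move; the robot and the scene stay as the last step left them, time stands still between calls to the robot, and variables do not carry over. Pictures are saved under pics/ and viewed, and the job is handed in when it is done.

Besides the shell and the picture viewer there is one more tool, called after "Emit:" as a command line: name --argument value ..., lists and objects as JSON in quotes. send_rows: Moves the arm, as the interface text tells. Its arguments: {"type":"object","properties":{"plan":{"type":"array","items":{"type":"object","properties":{"gripper":{"type":"number"},"x":{"type":"number"},"y":{"type":"number"},"z":{"type":"number"},"rx":{"type":"number"},"ry":{"type":"number"},"rz":{"type":"number"}}}},"squeeze":{"type":"number"}},"required":["plan"]}

```bash
ls; mkdir -p pics; python3 - <<'E'
from plant import telemetry, camera, camera_params, robot
import cv2
s=telemetry.sense();print(s)
for n in("side","top","wrist"):
    p=camera_params(n);print(n,p)
    cv2.imwrite(f"pics/{n}0.png",camera(n))
E
```

```text
pics
{'time': 0.0, 'joint_positions': array([ 1.28301384e+00,  3.14224736e-01, -4.80531073e-02,  1.21020022e+00,
        7.89984583e-06,  1.57081913e+00]), 'joint_vel': array([-5.84459997e-04, -4.57797948e-04,  1.18848117e-03, -1.94690484e-03,
        7.30555474e-04, -5.79547515e-05]), 'tau': array([-1.39620624e-04, -5.39586210e+01,  3.39754915e+01,  1.88753841e-02,
        5.46802676e-05,  5.86926177e-06]), 'position': array([0.170133  , 0.57478403, 0.23044672]), 'tcp_rot': array([-1.24476279e-04,  1.43406459e-01,  9.89663519e-01, -8.31614512e-04]), 'contact_force': array([-0.54168849, -1.12251131,  0.18152133]), 'wrist_torque': array([-0.00123657,  0.06151411,  0.0047377 ]), 'grip_width': 0.08527711456469614}
side {'camera_matrix': array([[452.51745947,   0.        , 275.46948808],
       [  0.        , 452.51745947, 198.87946711],
       [  0.        ,   0.        ,   1.        ]]), 'dist': array([0.01694651, 0.        , 0.        , 0.        , 0.        ]), 'R': array([[-0.99952451, -0.02854767,  0.01165255],
       [-0.02690947,  0.62310318, -0.7816766 ],
       [ 0.0150543 , -0
[... 296 characters left out ...]
0.        ,  0.        ,  0.        ]), 'R': array([[-0.02056973, -0.99975851, -0.00773351],
       [-0.99594859,  0.02116739, -0.08739764],
       [ 0.08754023,  0.00590443, -0.99614349]]), 't': array([0.02007132, 0.56380931, 1.33377071])}
wrist {'camera_matrix': array([[311.050767  ,   0.        , 279.2724517 ],
       [  0.        , 311.050767  , 205.66075566],
       [  0.        ,   0.        ,   1.        ]]), 'dist': array([0.02081486, 0.        , 0.        , 0.        , 0.        ]), 'R': array([[ 0.28429497,  0.95873433, -0.00220373],
       [ 0.91405996, -0.27035268,  0.30233063],
       [ 0.28925897, -0.08796542, -0.95320057]]), 't': array([-0.59984449, -0.03976633,  0.38052231])}
```

View pics/top0.png

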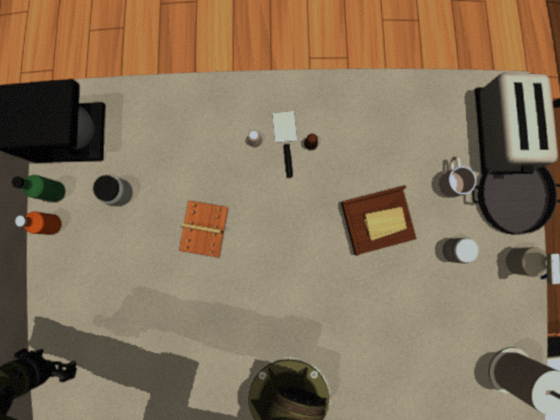

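View pics/side0.png

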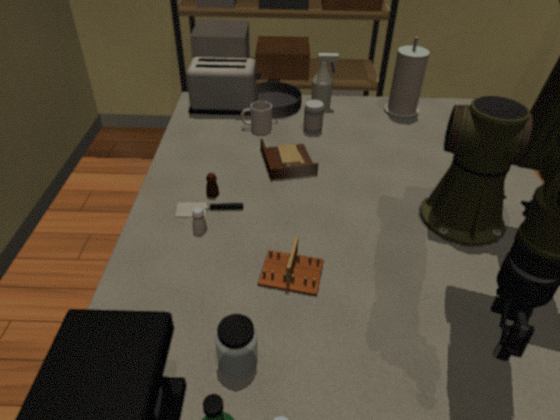

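View pics/wrist0.png

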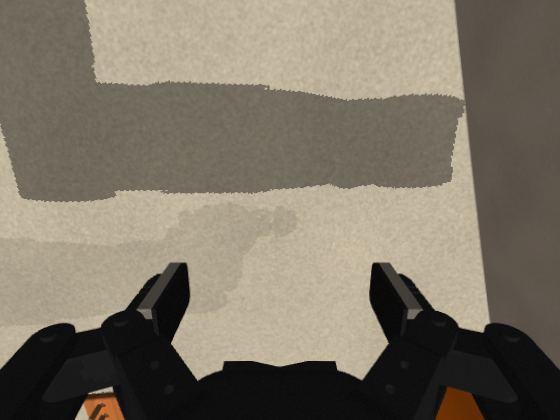

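The top view shows the rack near (204,229) with the board at about (183–222, 229), and the tray near (379,221). I'll enlarge both.

```bash
cat > h.py <<'E'
import numpy as np, cv2
from plant import telemetry, camera, camera_params, robot
def ray(n,uv,z,p=None):
    p=p or camera_params(n)
    K,d,R,t=p["camera_matrix"],p["dist"],p["R"],p["t"]
    q=cv2.undistortPoints(np.array(uv,float).reshape(-1,1,2),K,d).reshape(-1,2)
    o=-R.T@t; D=np.c_[q,np.ones(len(q))]@R
    return o+D*((z-o[2])/D[:,2])[:,None]
def proj(n,X,p=None):
    p=p or camera_params(n)
    return cv2.projectPoints(np.array(X,float).reshape(-1,1,3),cv2.Rodrigues(p["R"])[0],p["t"],p["camera_matrix"],p["dist"])[0].reshape(-1,2)
def crop(img,x0,y0,w,h,s,out):
    c=cv2.resize(img[y0:y0+h,x0:x0+w],None,fx=s,fy=s,interpolation=cv2.INTER_CUBIC)
    for i in range(0,w,10): cv2.putText(c,str(x0+i),(i*s,10),0,.35,(255,255,255),1); cv2.line(c,(i*s,12),(i*s,18),(255,255,255),1)
    for i in range(0,h,10): cv2.putText(c,str(y0+i),(0,i*s+4),0,.35,(255,255,255),1); cv2.line(c,(24,i*s),(30,i*s),(255,255,255),1)
    cv2.imwrite(out,c)
E
python3 - <<'E'
from h import *
im=cv2.imread("pics/top0.png")
crop(im,335,175,90,85,7,"pics/t_tray.png")
crop(im,170,190,70,75,8,"pics/t_rack.png")
E
```

```text
(no output)
```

View pics/t_tray.png

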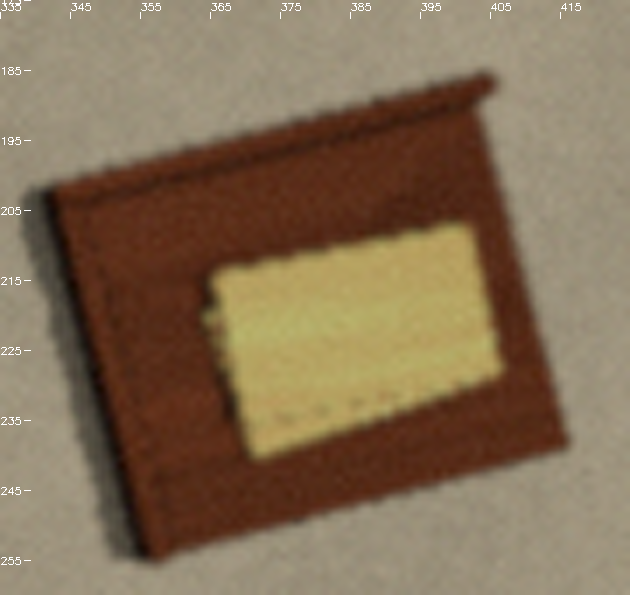

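View pics/t_rack.png

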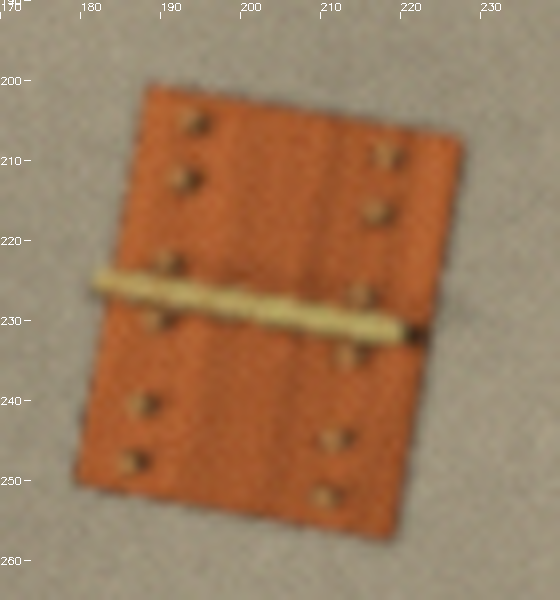

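```bash
python3 - <<'E'
from h import *
np.set_printoptions(precision=4,suppress=True)
r=ray("top",[[188.5,200.9],[227.9,207.1],[179.75,250.9],[219.4,257.5]],.012);print("rack",r,r.mean(0))
print(np.linalg.norm(r[0]-r[1]),np.linalg.norm(r[0]-r[2]), np.degrees(np.arctan2(*(r[0]-r[1])[[1,0]])),np.degrees(np.arctan2(*(r[0]-r[2])[[1,0]])))
b=ray("top",[[182.2,225.2],[220.5,231.5]],.076);print("stray",b,b.mean(0),np.linalg.norm(b[0]-b[1]),np.degrees(np.arctan2(*(b[0]-b[1])[[1,0]])))
t=ray("top",[[342.1,201.9],[405.3,185.3],[357.1,254.7]],.045);print("tray",t)
f=ray("top",[[416.1,238.6]],.008);print(f)
for i,j in((0,1),(2,0)): print(np.linalg.norm(t[i]-t[j]),np.degrees(np.arctan2(*(t[i]-t[j])[[1,0]])))
u=ray("top",[[365.4,213.9],[402.1,207.1],[406.7,228.1]],.026);print(u)
print(np.linalg.norm(u[0]-u[1]),np.linalg.norm(u[2]-u[1]),np.degrees(np.arctan2(*(u[0]-u[1])[[1,0]])), (u[0]+u[2])/2)
R=cv2.Rodrigues
q=telemetry.sense()["tcp_rot"];from scipy.spatial.transform import Rotation as Ro
print(Ro.from_quat(q,scalar_first=True).as_matrix())
E
```

```text
rack [[0.5802 0.2802 0.012 ]
 [0.5596 0.1644 0.012 ]
 [0.4348 0.3069 0.012 ]
 [0.4141 0.191  0.012 ]] [0.4972 0.2356 0.012 ]
0.1176061522898655 0.14783108816802243 79.90687048074182 -10.422403169903147
stray [[0.5065 0.2851 0.076 ]
 [0.4871 0.178  0.076 ]] [0.4968 0.2316 0.076 ] 0.10883154862338888 79.74352119935646
tray [[ 0.5648 -0.1637  0.045 ]
 [ 0.6087 -0.3477  0.045 ]
 [ 0.4146 -0.2017  0.045 ]]
[[ 0.4557 -0.3831  0.008 ]]
0.1892687632438916 103.42591269312342
0.15491650923618336 -165.78427341095176
[[ 0.5304 -0.2323  0.026 ]
 [ 0.5477 -0.3404  0.026 ]
 [ 0.4866 -0.3515  0.026 ]]
0.109490649272764 0.06206591421172776 99.08025170299614 [ 0.5085 -0.2919  0.026 ]
[[-0.9589  0.2839 -0.0004]
 [ 0.2839  0.9589 -0.0012]
 [ 0.     -0.0013 -1.    ]]
```

```bash
cat >> h.py <<'E'
from scipy.spatial.transform import Rotation as Ro
def pose():
    s=telemetry.sense(); return np.array(s["position"]),Ro.from_quat(s["tcp_rot"],scalar_first=True),s
def down(yaw):  # tool x at world yaw deg, z down
    a=np.radians(yaw);x=np.array([np.cos(a),np.sin(a),0]);z=np.array([0,0,-1.]);return Ro.from_matrix(np.c_[x,np.cross(z,x),z])
def plan(p,R,n,nd=1,start=None):
    p0,R0,_=pose() if start is None else (*start,0)
    w=(R0.inv()*R).as_rotvec()
    for i in range(n):
        Ri=R0*Ro.from_rotvec(w*i/n)
        d=Ri.inv().apply((np.array(p)-p0)/n)*1000; r=np.degrees(w/n)
        print(i,"xyz",np.round(d,nd),"r",np.round(r,2))
def show():
    p,R,s=pose();M=R.as_matrix()
    print("t%.2f"%s["time"],"p",np.round(p*1000,1),"yawx %.1f"%np.degrees(np.arctan2(M[1,0],M[0,0])),"z",np.round(M[:,2],3),"q",np.round(np.degrees(s["joint_positions"]),1),"F",np.round(s["contact_force"],1),"w %.1f"%(s["grip_width"]*1000))
E
python3 - <<'E'
from h import *
show();plan([.497,.233,.17],down(79.8),9)
E
```

```text
t0.15 p [170.2 574.9 230.7] yawx 163.5 z [-0.    -0.001 -1.   ] q [73.5 18.  -2.7 69.3  0.  90. ] F [-0.4 -0.3  0.8] w 85.5
0 xyz [-45.6 -26.1   6.8] r [-0.01  0.01  9.3 ]
1 xyz [-49.2 -18.4   6.8] r [-0.01  0.01  9.3 ]
2 xyz [-51.6 -10.2   6.8] r [-0.01  0.01  9.3 ]
3 xyz [-52.5  -1.7   6.8] r [-0.01  0.01  9.3 ]
4 xyz [-52.1   6.8   6.7] r [-0.01  0.01  9.3 ]
5 xyz [-50.3  15.1   6.7] r [-0.01  0.01  9.3 ]
6 xyz [-47.2  23.    6.7] r [-0.01  0.01  9.3 ]
7 xyz [-42.9  30.4   6.7] r [-0.01  0.01  9.3 ]
8 xyz [-37.4  36.9   6.7] r [-0.01  0.01  9.3 ]
```

Emit:
send_rows --plan '[{"x":-45.6,"y":-26.1,"z":6.8,"rz":9.3,"gripper":1},{"x":-49.2,"y":-18.4,"z":6.8,"rz":9.3},{"x":-51.6,"y":-10.2,"z":6.8,"rz":9.3},{"x":-52.5,"y":-1.7,"z":6.8,"rz":9.3},{"x":-52.1,"y":6.8,"z":6.7,"rz":9.3},{"x":-50.3,"y":15.1,"z":6.7,"rz":9.3},{"x":-47.2,"y":23,"z":6.7,"rz":9.3},{"x":-42.9,"y":30.4,"z":6.7,"rz":9.3},{"x":-37.4,"y":36.9,"z":6.7,"rz":9.3},{"x":0}]'

```text
$.plan[0]: bad value
```

```bash
python3 - <<'E'
from h import *
show();p=camera_params("wrist");im=camera("wrist");cv2.imwrite("pics/w1.png",im)
c=[.497,.233];a=np.radians(79.8)
import json;json.dump({k:np.array(v).tolist() for k,v in p.items()},open("w1.json","w"))
d=np.array([np.cos(a),np.sin(a)])
print(proj("wrist",[[*(np.array(c)+s*.055*d),.076] for s in(-1,1)],p))
E
```

```text
t0.15 p [170.2 574.9 230.7] yawx 163.5 z [-0.    -0.001 -1.   ] q [73.5 18.  -2.7 69.3  0.  90. ] F [-0.4 -0.3  0.8] w 85.5
[[ 65.74880768 485.50957862]
 [145.84814256 477.82189917]]
```

View pics/w1.png

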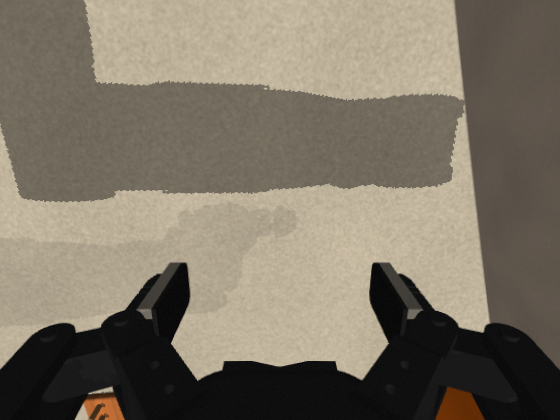

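The call was refused and nothing moved. I'll fill in every key in each row.

Emit:
send_rows --plan '[{"x":-45.6,"y":-26.1,"z":6.8,"rx":0,"ry":0,"rz":9.3,"gripper":1},{"x":-49.2,"y":-18.4,"z":6.8,"rx":0,"ry":0,"rz":9.3,"gripper":1},{"x":-51.6,"y":-10.2,"z":6.8,"rx":0,"ry":0,"rz":9.3,"gripper":1},{"x":-52.5,"y":-1.7,"z":6.8,"rx":0,"ry":0,"rz":9.3,"gripper":1},{"x":-52.1,"y":6.8,"z":6.7,"rx":0,"ry":0,"rz":9.3,"gripper":1},{"x":-50.3,"y":15.1,"z":6.7,"rx":0,"ry":0,"rz":9.3,"gripper":1},{"x":-47.2,"y":23,"z":6.7,"rx":0,"ry":0,"rz":9.3,"gripper":1},{"x":-42.9,"y":30.4,"z":6.7,"rx":0,"ry":0,"rz":9.3,"gripper":1},{"x":-37.4,"y":36.9,"z":6.7,"rx":0,"ry":0,"rz":9.3,"gripper":1},{"x":0,"y":0,"z":0,"rx":0,"ry":0,"rz":0,"gripper":1}]'

```text
time: 1.45
position: [0.4988, 0.2309, 0.1698]
tcp_rot: [0.0, 0.769, 0.639, -0.0]
contact_force: [0.7, 0.9, -0.4]
grip_width: 0.0858
```

```bash
python3 - <<'E'
from h import *
show();p=camera_params("wrist");im=camera("wrist");cv2.imwrite("pics/w1b.png",im)
c=[.497,.233];a=np.radians(79.8)
d=np.array([np.cos(a),np.sin(a)])
import pickle;pickle.dump(p,open("w1.pkl","wb"))
print(proj("wrist",[[*(np.array(c)+s*.055*d),.076] for s in(-1,1)],p))
E
```

```text
t1.45 p [498.8 230.9 169.8] yawx 79.5 z [-0.    -0.001 -1.   ] q [ 24.9  14.5 -15.5  60.   -0.  125.4] F [ 0.7  0.9 -0.4] w 85.8
[[276.48694488 268.43740693]
 [275.22927519 136.90297836]]
```

View pics/w1b.png

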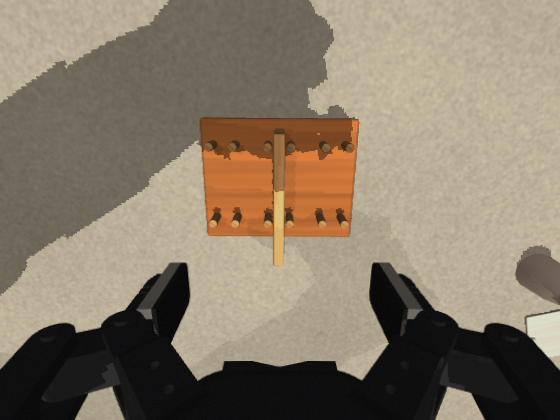

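```bash
python3 - <<'E'
from h import *
import pickle;p=pickle.load(open("w1.pkl","rb"))
im=cv2.imread("pics/w1b.png");crop(im,235,115,90,160,4,"pics/w1c.png")
b=ray("wrist",[[279.7,132],[278.6,265]],.076,p);print(b,b.mean(0),np.linalg.norm(b[0]-b[1]),np.degrees(np.arctan2(*(b[0]-b[1])[[1,0]])))
_,R,_=pose();P,_,_=pose();print(R.inv().apply(b.mean(0)-P)*1000)
E
```

```text
[[0.51066427 0.29002078 0.076     ]
 [0.48963244 0.18175703 0.076     ]] [0.50014835 0.23588891 0.076     ] 0.11028770469006947 79.0063794286043
[ 4.05898523  1.9248637  94.06033813]
```

View pics/w1c.png

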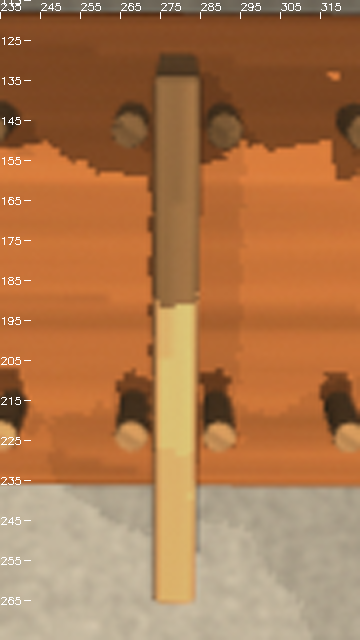

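Emit:
send_rows --plan '[{"x":4,"y":1.7,"z":40,"rx":0,"ry":0,"rz":0,"gripper":1},{"x":0,"y":0,"z":40,"rx":0,"ry":0,"rz":0,"gripper":1},{"x":0,"y":0,"z":32,"rx":0,"ry":0,"rz":0,"gripper":0.5},{"x":0,"y":0,"z":0,"rx":0,"ry":0,"rz":0,"gripper":0},{"x":0,"y":0,"z":0,"rx":0,"ry":0,"rz":0,"gripper":0},{"x":0,"y":0,"z":0,"rx":0,"ry":0,"rz":0,"gripper":0},{"x":0,"y":0,"z":0,"rx":0,"ry":0,"rz":0,"gripper":0}]' --squeeze 35

```text
time: 2.38
position: [0.5006, 0.2381, 0.0604]
tcp_rot: [0.0, 0.767, 0.642, 0.002]
contact_force: [-0.9, 1.0, 7.1]
grip_width: 0.0081
```

```bash
python3 - <<'E'
from h import *
show();im=camera("wrist");cv2.imwrite("pics/w2.png",im)
E
```

```text
t2.38 p [500.6 238.1  60.4] yawx 79.8 z [ 0.002  0.002 -1.   ] q [ 25.4  20.3 -23.2  46.3   0.  125.6] F [-0.9  1.   7.1] w 8.1
```

View pics/w2.png

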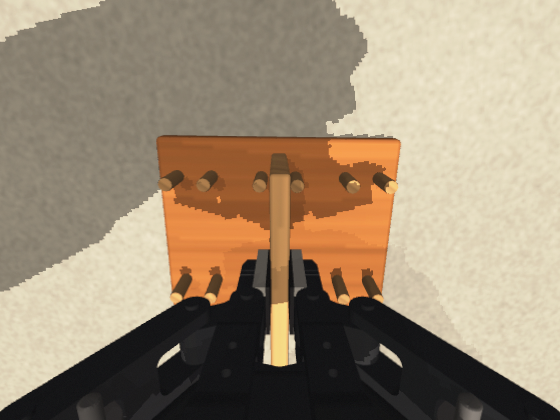

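Board gripped (8 mm opening). I'll lift it clear and carry it over to the bare counter.

```bash
python3 - <<'E'
from h import *
p,R,_=pose()
plan([.500,.012,.17],down(180),10,1,(np.array([.5006,.2381,.155]),R))
E
```

```text
0 xyz [-22.3   3.9  -1.5] r [  0.02   0.   -10.02]
1 xyz [-22.6   0.   -1.5] r [  0.02   0.   -10.02]
2 xyz [-22.3  -3.9  -1.5] r [  0.02   0.   -10.02]
3 xyz [-21.2  -7.7  -1.5] r [  0.02   0.   -10.02]
4 xyz [-19.6 -11.3  -1.5] r [  0.02   0.   -10.02]
5 xyz [-17.3 -14.6  -1.5] r [  0.02   0.   -10.02]
6 xyz [-14.5 -17.3  -1.5] r [  0.02   0.   -10.02]
7 xyz [-11.3 -19.6  -1.5] r [  0.02   0.   -10.02]
8 xyz [ -7.7 -21.3  -1.5] r [  0.02   0.   -10.02]
9 xyz [ -3.9 -22.3  -1.5] r [  0.02   0.   -10.02]
```

Emit:
send_rows --plan '[{"x":0,"y":0,"z":-20,"rx":0,"ry":0,"rz":0,"gripper":0},{"x":0,"y":0,"z":-40,"rx":0,"ry":0,"rz":0,"gripper":0},{"x":0,"y":0,"z":-35,"rx":0,"ry":0,"rz":0,"gripper":0}]'

```text
time: 2.8
position: [0.4997, 0.2372, 0.1553]
tcp_rot: [0.0, 0.767, 0.641, 0.0]
contact_force: [-0.1, 0.3, -1.0]
grip_width: 0.0079
```

Emit:
send_rows --plan '[{"x":-22.3,"y":3.9,"z":-1.5,"rx":0,"ry":0,"rz":-10,"gripper":0},{"x":-22.6,"y":0,"z":-1.5,"rx":0,"ry":0,"rz":-10,"gripper":0},{"x":-22.3,"y":-3.9,"z":-1.5,"rx":0,"ry":0,"rz":-10,"gripper":0},{"x":-21.2,"y":-7.7,"z":-1.5,"rx":0,"ry":0,"rz":-10,"gripper":0},{"x":-19.6,"y":-11.3,"z":-1.5,"rx":0,"ry":0,"rz":-10,"gripper":0},{"x":-17.3,"y":-14.6,"z":-1.5,"rx":0,"ry":0,"rz":-10,"gripper":0},{"x":-14.5,"y":-17.3,"z":-1.5,"rx":0,"ry":0,"rz":-10,"gripper":0},{"x":-11.3,"y":-19.6,"z":-1.5,"rx":0,"ry":0,"rz":-10,"gripper":0},{"x":-7.7,"y":-21.3,"z":-1.5,"rx":0,"ry":0,"rz":-10,"gripper":0},{"x":-3.9,"y":-22.3,"z":-1.5,"rx":0,"ry":0,"rz":-10,"gripper":0}]'

```text
time: 4.05
position: [0.4988, 0.0102, 0.1692]
tcp_rot: [0.0, -0.001, 1.0, -0.0]
contact_force: [-0.4, 0.4, -1.2]
grip_width: 0.0079
```

```bash
python3 - <<'E'
from h import *
show();im=camera("wrist");cv2.imwrite("pics/w3.png",im)
p,R,_=pose();a=np.radians(28);z=np.array([0,-np.cos(a),-np.sin(a)]);x=np.array([-1.,0,0])
plan([.5,.012,.10],Ro.from_matrix(np.c_[x,np.cross(z,x),z]),6)
E
```

```text
t4.05 p [498.8  10.2 169.2] yawx -179.9 z [ 0.001 -0.    -1.   ] q [  1.2   9.1 -22.3  58.5  -0.    1. ] F [-0.4  0.4 -1.2] w 7.9
0 xyz [-0.2  0.7 11.6] r [10.31  0.05  0.05]
1 xyz [-0.2  2.8 11.3] r [10.31  0.05  0.05]
2 xyz [-0.2  4.7 10.6] r [10.31  0.05  0.05]
3 xyz [-0.2  6.5  9.6] r [10.31  0.05  0.05]
4 xyz [-0.2  8.2  8.2] r [10.31  0.05  0.05]
5 xyz [-0.2  9.5  6.6] r [10.31  0.05  0.05]
```

View pics/w3.png

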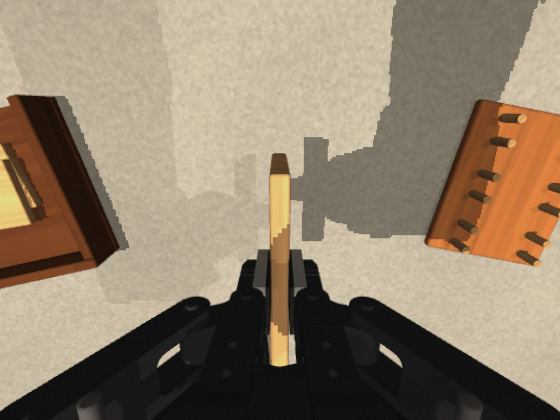

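Emit:
send_rows --plan '[{"x":0,"y":0.7,"z":11.6,"rx":10.3,"ry":0,"rz":0,"gripper":0},{"x":0,"y":2.8,"z":11.3,"rx":10.3,"ry":0,"rz":0,"gripper":0},{"x":0,"y":4.7,"z":10.6,"rx":10.3,"ry":0,"rz":0,"gripper":0},{"x":0,"y":6.5,"z":9.6,"rx":10.3,"ry":0,"rz":0,"gripper":0},{"x":0,"y":8.2,"z":8.2,"rx":10.3,"ry":0,"rz":0,"gripper":0},{"x":0,"y":9.5,"z":6.6,"rx":10.3,"ry":0,"rz":0,"gripper":0},{"x":0,"y":0,"z":0,"rx":0,"ry":0,"rz":0,"gripper":0}]'

```text
time: 4.97
position: [0.4953, 0.0155, 0.0914]
tcp_rot: [-0.007, -0.003, 0.856, -0.517]
contact_force: [0.3, -0.0, -0.0]
grip_width: 0.0078
```

```bash
python3 - <<'E'
from h import *
show();im=camera("side");cv2.imwrite("pics/s3.png",im)
crop(im,200,100,260,200,3,"pics/s3c.png")
p,R,_=pose()
plan([.5,.012,.040],R,3)
E
```

```text
t4.97 p [495.3  15.5  91.4] yawx 179.9 z [-0.008 -0.885 -0.466] q [ 31.8  44.4 -10.5  80.5 -48.4  52.7] F [ 0.3 -0.  -0. ] w 7.8
0 xyz [-1.  15.8  9.8] r [0. 0. 0.]
1 xyz [-1.  15.8  9.8] r [0. 0. 0.]
2 xyz [-1.  15.8  9.8] r [0. 0. 0.]
```

View pics/s3c.png

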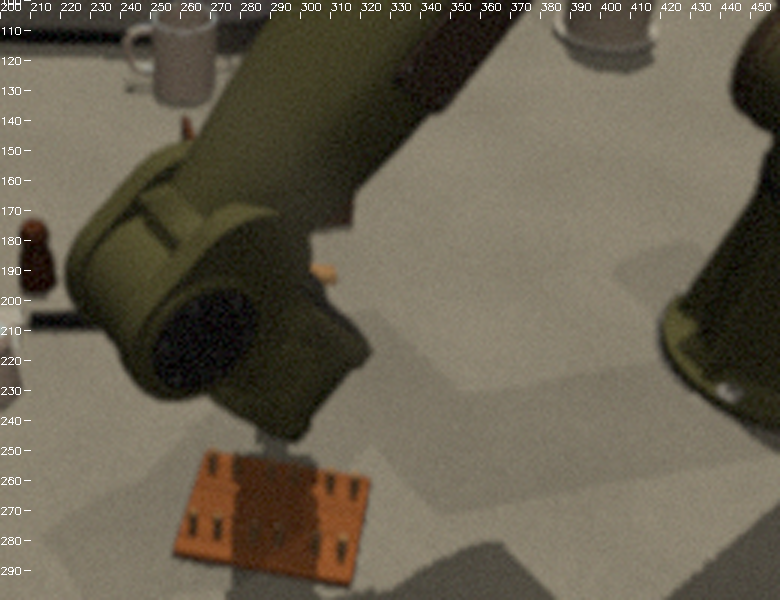

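Emit:
send_rows --plan '[{"x":-1,"y":15.8,"z":9.8,"rx":0,"ry":0,"rz":0,"gripper":0},{"x":-1,"y":15.8,"z":9.8,"rx":0,"ry":0,"rz":0,"gripper":0},{"x":-1,"y":13.2,"z":7,"rx":0,"ry":0,"rz":0,"gripper":0},{"x":0,"y":0,"z":0,"rx":0,"ry":0,"rz":0,"gripper":0}]'

```text
time: 5.52
position: [0.5015, 0.0126, 0.0472]
tcp_rot: [-0.001, 0.002, 0.858, -0.513]
contact_force: [0.3, 0.6, -0.9]
grip_width: 0.0077
```

```bash
python3 - <<'E'
from h import *
show();im=camera("wrist");cv2.imwrite("pics/w4.png",im)
E
```

```text
t5.53 p [501.5  12.6  47.2] yawx 179.7 z [-0.004 -0.881 -0.473] q [ 31.2  47.6 -10.9  75.6 -48.8  52.3] F [ 0.3  0.6 -0.9] w 7.7
```

View pics/w4.png

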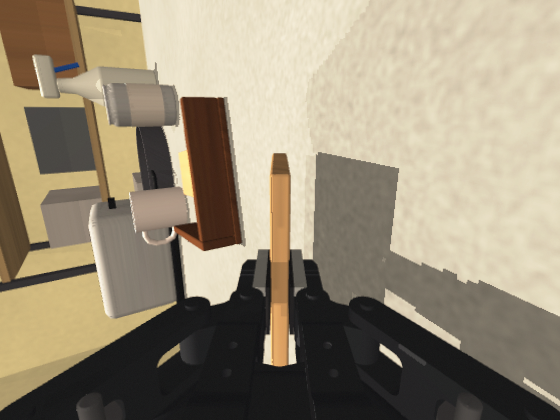

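Emit:
send_rows --plan '[{"x":0,"y":5.3,"z":2.8,"rx":0,"ry":0,"rz":0,"gripper":0},{"x":0,"y":5.3,"z":2.8,"rx":0,"ry":0,"rz":0,"gripper":0},{"x":0,"y":3.5,"z":1.9,"rx":0,"ry":0,"rz":0,"gripper":0},{"x":0,"y":0,"z":0,"rx":0,"ry":0,"rz":0,"gripper":0}]'

```text
time: 6.08
position: [0.5015, 0.013, 0.0307]
tcp_rot: [-0.001, 0.001, 0.858, -0.514]
contact_force: [-0.5, -0.1, -0.8]
grip_width: 0.0077
```

Emit:
send_rows --plan '[{"x":0,"y":1.8,"z":0.9,"rx":0,"ry":0,"rz":0,"gripper":0},{"x":0,"y":0,"z":0,"rx":0,"ry":0,"rz":0,"gripper":0}]'

```text
time: 6.32
position: [0.5016, 0.0131, 0.029]
tcp_rot: [-0.001, 0.001, 0.858, -0.514]
contact_force: [0.1, -0.3, -1.1]
grip_width: 0.0082
```

Emit:
send_rows --plan '[{"x":0,"y":1.8,"z":0.9,"rx":0,"ry":0,"rz":0,"gripper":0},{"x":0,"y":1.3,"z":0.7,"rx":0,"ry":0,"rz":0,"gripper":0},{"x":0,"y":0,"z":0,"rx":0,"ry":0,"rz":0,"gripper":0}]'

```text
time: 6.7
position: [0.5018, 0.0132, 0.026]
tcp_rot: [-0.001, 0.001, 0.858, -0.514]
contact_force: [-0.3, 1.6, 3.1]
grip_width: 0.0082
```

```bash
python3 - <<'E'
from h import *
show();im=camera("top");crop(im,230,170,140,100,5,"pics/t4.png")
im=camera("wrist");cv2.imwrite("pics/w5.png",im)
E
```

```text
t6.70 p [501.8  13.2  26. ] yawx 179.9 z [-0.002 -0.882 -0.472] q [ 31.2  49.4 -10.9  73.9 -48.8  52.3] F [-0.3  1.6  3.1] w 8.2
```

View pics/w5.png

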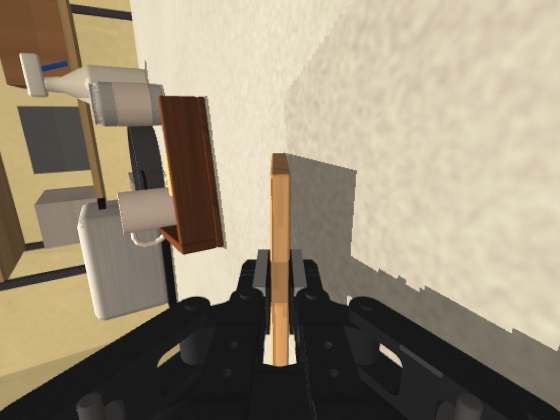

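View pics/t4.png

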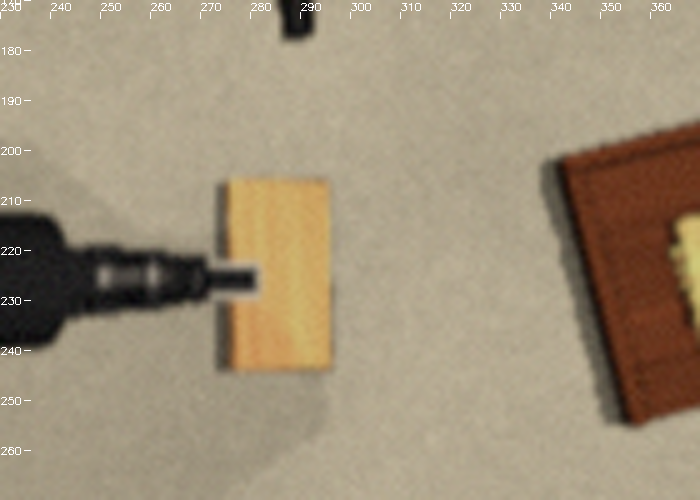

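Its free edge touches the counter (3 N). Now I'll open a little and withdraw along the tool axis.

Emit:
send_rows --plan '[{"x":0,"y":0,"z":0,"rx":0,"ry":0,"rz":0,"gripper":0.18},{"x":0,"y":0,"z":0,"rx":0,"ry":0,"rz":0,"gripper":0.18},{"x":0,"y":0,"z":-60,"rx":0,"ry":0,"rz":0,"gripper":0.18},{"x":0,"y":0,"z":-40,"rx":0,"ry":0,"rz":0,"gripper":0.18},{"x":0,"y":0,"z":0,"rx":0,"ry":0,"rz":0,"gripper":1}]'

```text
time: 7.42
position: [0.5031, 0.1041, 0.0735]
tcp_rot: [0.001, 0.001, 0.859, -0.513]
contact_force: [-0.3, -0.8, 0.7]
grip_width: 0.0324
```

```bash
python3 - <<'E'
from h import *
show();im=camera("top");crop(im,230,170,140,100,5,"pics/t5.png")
E
```

```text
t7.42 p [503.1 104.1  73.5] yawx 180.0 z [ 0.001 -0.88  -0.474] q [ 38.2  50.8  -0.4  87.8 -43.8  59. ] F [-0.3 -0.8  0.7] w 32.4
```

View pics/t5.png

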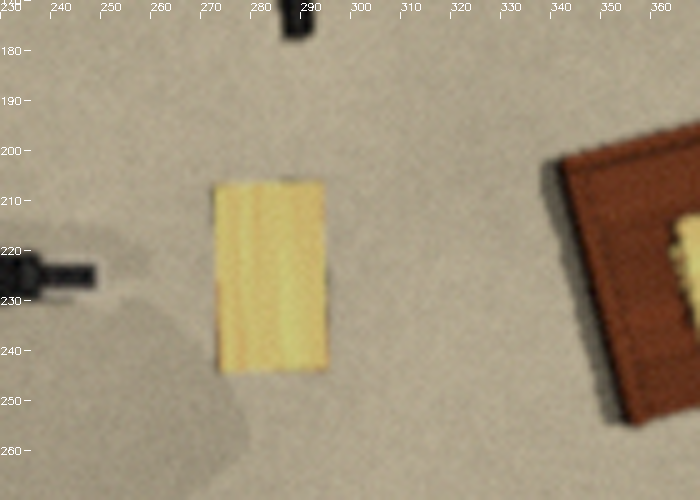

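```bash
python3 - <<'E'
from h import *
b=ray("top",[[273,206.6],[295,206.4],[295.6,244.4],[273.8,244.4]],.009);print(b,b.mean(0))
print(np.linalg.norm(b[0]-b[1]),np.linalg.norm(b[1]-b[2]),np.degrees(np.arctan2(*((b[0]+b[1]-b[2]-b[3]))[[1,0]])))
c=b.mean(0)
plan([c[0],c[1],.12],down(180.7),6)
E
```

```text
[[ 0.55854758  0.03331111  0.009     ]
 [ 0.55777458 -0.03058534  0.009     ]
 [ 0.44766875 -0.02982543  0.009     ]
 [ 0.44897663  0.0331107   0.009     ]] [0.50324188 0.00150276 0.009     ]
0.06390112609867446 0.11010844896812368 -0.14592677208871843
0 xyz [ -0.2 -14.9  11.1] r [-10.29  -0.06  -0.13]
1 xyz [ -0.1 -16.6   8.2] r [-10.29  -0.06  -0.13]
2 xyz [ -0.1 -17.9   5.1] r [-10.29  -0.06  -0.13]
3 xyz [ -0.  -18.5   1.9] r [-10.29  -0.06  -0.13]
4 xyz [ -0.  -18.5  -1.5] r [-10.29  -0.06  -0.13]
5 xyz [  0.  -18.   -4.7] r [-10.29  -0.06  -0.13]
```

Emit:
send_rows --plan '[{"x":0,"y":-14.9,"z":11.1,"rx":-10.3,"ry":0,"rz":0,"gripper":1},{"x":0,"y":-16.6,"z":8.2,"rx":-10.3,"ry":0,"rz":0,"gripper":1},{"x":0,"y":-17.9,"z":5.1,"rx":-10.3,"ry":0,"rz":0,"gripper":1},{"x":0,"y":-18.5,"z":1.9,"rx":-10.3,"ry":0,"rz":0,"gripper":1},{"x":0,"y":-18.5,"z":-1.5,"rx":-10.3,"ry":0,"rz":0,"gripper":1},{"x":0,"y":-18,"z":-4.7,"rx":-10.3,"ry":0,"rz":0,"gripper":1},{"x":0,"y":0,"z":0,"rx":0,"ry":0,"rz":0,"gripper":1}]'

```text
time: 8.35
position: [0.501, -0.0053, 0.1206]
tcp_rot: [0.001, 0.007, 1.0, -0.0]
contact_force: [0.2, 0.5, -0.3]
grip_width: 0.0855
```

```bash
python3 - <<'E'
from h import *
import pickle
show();p=camera_params("wrist");im=camera("wrist");cv2.imwrite("pics/w6.png",im);pickle.dump(p,open("w6.pkl","wb"))
plan([.5032,.0015,.05],down(179.9),2)
E
```

```text
t8.35 p [501.   -5.3 120.6] yawx 179.2 z [ 0.002 -0.    -1.   ] q [ -0.6  11.7 -26.1  52.2  -0.    0.2] F [ 0.2  0.5 -0.3] w 85.5
0 xyz [-1.3  2.4 34.9] r [-0.03 -0.01 -0.25]
1 xyz [-1.3  2.4 34.9] r [-0.03 -0.01 -0.25]
```

View pics/w6.png

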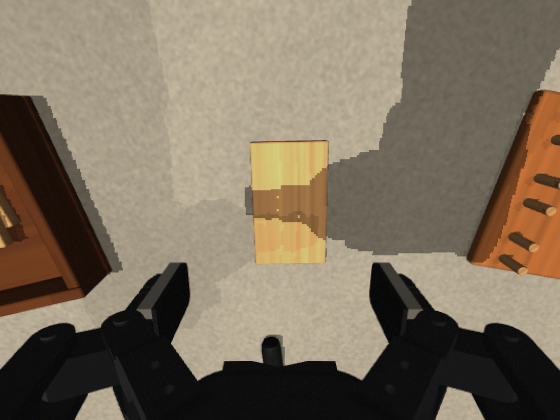

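```bash
python3 - <<'E'
from h import *
import pickle
p=pickle.load(open("w6.pkl","rb"))
b=ray("wrist",[[250.5,142],[327.5,141],[326,262],[256.5,263.5]],.009,p);print(b,b.mean(0))
print(np.linalg.norm(b[0]-b[1]),np.linalg.norm(b[1]-b[2]),np.degrees(np.arctan2(*((b[0]+b[1]-b[2]-b[3]))[[1,0]])))
E
```

```text
[[ 0.45110801 -0.02714834  0.009     ]
 [ 0.45120954  0.03478546  0.009     ]
 [ 0.55958967  0.03698224  0.009     ]
 [ 0.56025707 -0.02629879  0.009     ]] [0.50554107 0.00458014 0.009     ]
0.06193388401134201 0.10840239847997989 -179.19766992687326
```

Emit:
send_rows --plan '[{"x":-3.5,"y":8.3,"z":50,"rx":0,"ry":0,"rz":-1,"gripper":1},{"x":0,"y":0,"z":50,"rx":0,"ry":0,"rz":0,"gripper":1},{"x":0,"y":0,"z":20,"rx":0,"ry":0,"rz":0,"gripper":1},{"x":0,"y":0,"z":0,"rx":0,"ry":0,"rz":0,"gripper":0.82},{"x":0,"y":0,"z":0,"rx":0,"ry":0,"rz":0,"gripper":0.82}]'

```text
time: 9.02
position: [0.5052, 0.0095, 0.0004]
tcp_rot: [-0.0, -0.008, 1.0, -0.0]
contact_force: [0.8, 0.6, 0.3]
grip_width: 0.0702
```

```bash
python3 - <<'E'
from h import *
show();im=camera("wrist");cv2.imwrite("pics/w7.png",im)
E
```

```text
t9.03 p [5.052e+02 9.500e+00 4.000e-01] yawx -179.1 z [-0. -0. -1.] q [  1.1  20.3 -33.   36.7  -0.    0.2] F [0.8 0.6 0.3] w 70.2
```

View pics/w7.png

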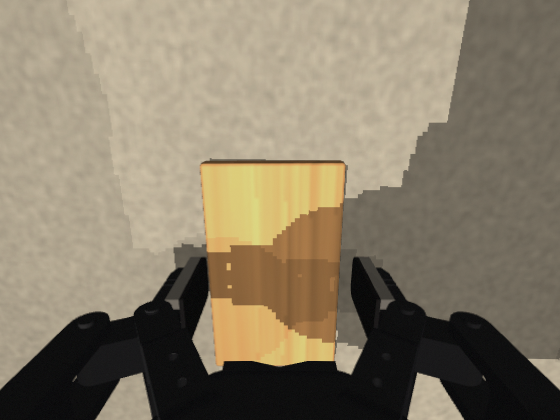

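Emit:
send_rows --plan '[{"x":0,"y":-3,"z":2.5,"rx":0,"ry":0,"rz":0,"gripper":0.82},{"x":0,"y":0,"z":1.5,"rx":0,"ry":0,"rz":0,"gripper":0.82},{"x":0,"y":0,"z":0,"rx":0,"ry":0,"rz":0,"gripper":0.7},{"x":0,"y":0,"z":0,"rx":0,"ry":0,"rz":0,"gripper":0.7},{"x":0,"y":0,"z":0,"rx":0,"ry":0,"rz":0,"gripper":0.7}]' --squeeze 30

```text
time: 9.7
position: [0.5055, 0.0056, -0.0033]
tcp_rot: [0.0, -0.007, 1.0, -0.0]
contact_force: [-0.8, 0.4, 5.9]
grip_width: 0.063
```

```bash
python3 - <<'E'
from h import *
show();im=camera("wrist");cv2.imwrite("pics/w8.png",im)
E
```

```text
t9.70 p [505.5   5.6  -3.3] yawx -179.2 z [ 0.001 -0.    -1.   ] q [  0.6  20.6 -33.2  36.1  -0.   -0.2] F [-0.8  0.4  5.9] w 63.0
```

View pics/w8.png

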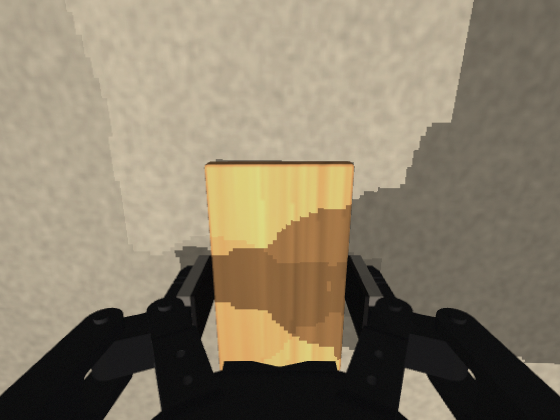

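```bash
python3 - <<'E'
from h import *
W=np.array([[.5648,-.1637],[.6087,-.3477],[.4146,-.2017],[.4557,-.3831]]);T=np.array([[85,100],[85,-90],[-75,100],[-75,-90]])/1000
Tc=T-T.mean(0);Wc=W-W.mean(0)
a=np.arctan2((Tc[:,0]*Wc[:,1]-Tc[:,1]*Wc[:,0]).sum(),(Tc*Wc).sum());R=np.array([[np.cos(a),-np.sin(a)],[np.sin(a),np.cos(a)]])
t=W.mean(0)-R@T.mean(0);print(np.degrees(a),t,(W-(T@R.T+t))*1000)
for q in([[.5085,-.2919]]): print((np.array(q)-t)@R*1000)
print("corner",R@[.075,.09]+t,"pile final",R@[.043,.035]+t)
p,R0,_=pose()
plan([.508,-.285,.11],down(180-76.4),10,1,(np.array([.5055,.0056,.11]),R0))
E
```

```text
13.30673487269655 [ 0.50723506 -0.28006658] [[-2.13655376 -0.51255363]
 [-1.96773819  0.38629306]
 [ 3.36773819 -1.68629306]
 [ 0.73655376  1.81255363]]
[ -1.49265167 -11.80685796]
corner [ 0.55950668 -0.17522061] pile final [ 0.54102485 -0.23610921]
0 xyz [  0.2 -29.1   0. ] r [0.   0.   7.72]
1 xyz [ -3.8 -28.8   0. ] r [0.   0.   7.72]
2 xyz [ -7.6 -28.1   0. ] r [0.   0.   7.72]
3 xyz [-11.3 -26.8   0. ] r [0.   0.   7.72]
4 xyz [-14.8 -25.    0. ] r [0.   0.   7.72]
5 xyz [-18.  -22.8   0. ] r [0.   0.   7.72]
6 xyz [-20.9 -20.2   0. ] r [0.   0.   7.72]
7 xyz [-23.4 -17.2   0. ] r [0.   0.   7.72]
8 xyz [-25.5 -13.9   0. ] r [0.   0.   7.72]
9 xyz [-27.2 -10.3   0. ] r [0.   0.   7.72]
```

Emit:
send_rows --plan '[{"x":0,"y":0,"z":-15,"rx":0,"ry":0,"rz":0,"gripper":0.7},{"x":0,"y":0,"z":-50,"rx":0,"ry":0,"rz":0,"gripper":0.7},{"x":0,"y":0,"z":-49,"rx":0,"ry":0,"rz":0,"gripper":0.7}]'

```text
time: 10.12
position: [0.5047, 0.0057, 0.1119]
tcp_rot: [-0.0, -0.007, 1.0, 0.0]
contact_force: [0.3, -0.2, -1.8]
grip_width: 0.0628
```

```bash
python3 - <<'E'
from h import *
show();im=camera("wrist");cv2.imwrite("pics/w9.png",im)
E
```

```text
t10.12 p [504.7   5.7 111.9] yawx -179.2 z [-0.001  0.    -1.   ] q [  0.6  12.6 -26.2  51.3   0.   -0.2] F [ 0.3 -0.2 -1.8] w 62.8
```

View pics/w9.png

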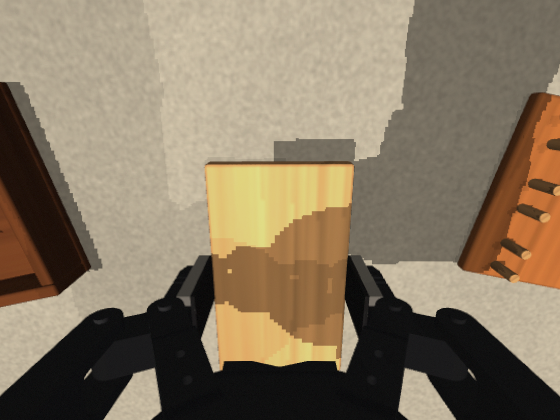

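Emit:
send_rows --plan '[{"x":0.2,"y":-29.1,"z":0,"rx":0,"ry":0,"rz":7.75,"gripper":0.7},{"x":-3.8,"y":-28.8,"z":0,"rx":0,"ry":0,"rz":7.75,"gripper":0.7},{"x":-7.6,"y":-28.1,"z":0,"rx":0,"ry":0,"rz":7.75,"gripper":0.7},{"x":-11.3,"y":-26.8,"z":0,"rx":0,"ry":0,"rz":7.75,"gripper":0.7},{"x":-14.8,"y":-25,"z":0,"rx":0,"ry":0,"rz":7.75,"gripper":0.7},{"x":-18,"y":-22.8,"z":0,"rx":0,"ry":0,"rz":7.75,"gripper":0.7},{"x":-20.9,"y":-20.2,"z":0,"rx":0,"ry":0,"rz":7.75,"gripper":0.7},{"x":-23.4,"y":-17.2,"z":0,"rx":0,"ry":0,"rz":7.75,"gripper":0.7},{"x":-25.5,"y":-13.9,"z":0,"rx":0,"ry":0,"rz":7.75,"gripper":0.7},{"x":-27.2,"y":-10.3,"z":0,"rx":0,"ry":0,"rz":7.75,"gripper":0.7}]'

```text
time: 11.42
position: [0.5069, -0.2859, 0.1107]
tcp_rot: [0.0, 0.622, 0.783, 0.0]
contact_force: [0.5, -1.3, -1.3]
grip_width: 0.0627
```

Emit:
send_rows --plan '[{"x":0,"y":0,"z":0,"rx":0,"ry":0,"rz":0,"gripper":0.7}]'

```text
time: 11.55
position: [0.5071, -0.2868, 0.1106]
tcp_rot: [0.0, 0.621, 0.783, -0.0]
contact_force: [0.4, 0.9, -0.4]
grip_width: 0.0627
```

```bash
python3 - <<'E'
from h import *
import pickle
show();p=camera_params("wrist");im=camera("wrist");cv2.imwrite("pics/w10.png",im);pickle.dump(p,open("w10.pkl","wb"))
im=camera("side");crop(im,230,120,110,80,7,"pics/s10.png")
E
```

```text
t11.55 p [ 507.1 -286.8  110.6] yawx 103.2 z [ 0.001 -0.001 -1.   ] q [-29.5  20.3 -15.7  53.9  -0.   47.4] F [ 0.4  0.9 -0.4] w 62.7
```

View pics/w10.png

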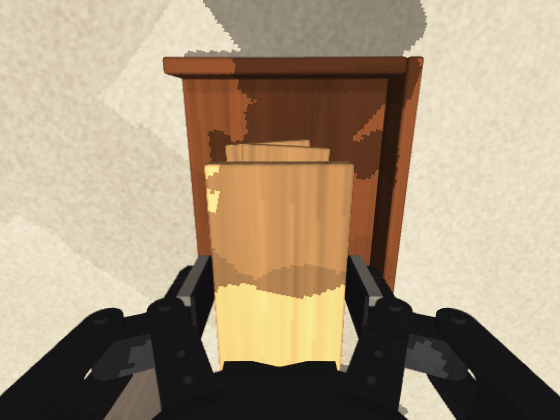

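View pics/s10.png

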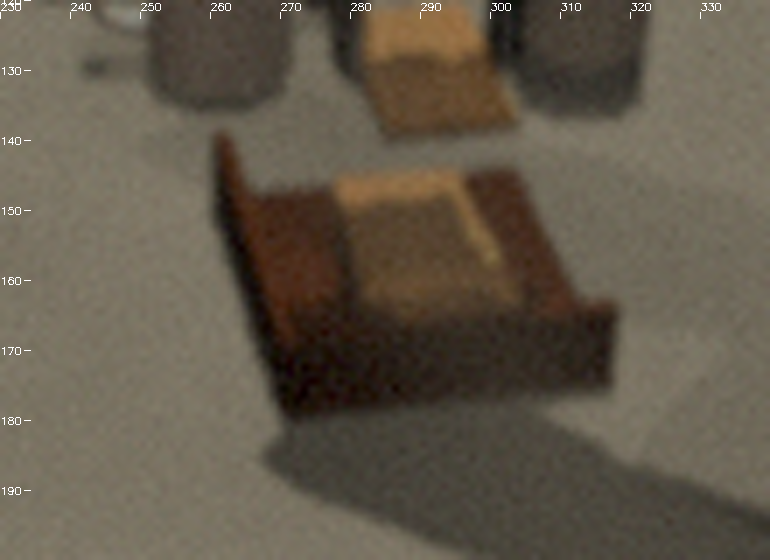

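```bash
python3 - <<'E'
from h import *
import pickle
p=pickle.load(open("w10.pkl","rb"))
im=cv2.imread("pics/w10.png");crop(im,160,50,270,130,3,"pics/w10c.png")
b=ray("wrist",[[227,145],[329,149.5]],.026,p);print(b,np.linalg.norm(b[0]-b[1]))
e=b[1]-b[0];e/=np.linalg.norm(e);n=np.array([e[1],-e[0],0]);print(b.mean(0)+n*.055,b.mean(0)-n*.055, np.degrees(np.arctan2(e[1],e[0])))
r=ray("wrist",[[404.5,58],[164,58],[383,77],[183,77]],.045,p);print(r)
r=ray("wrist",[[404,58.5],[164,58],[423,58]],.045,p);print(r,np.degrees(np.arctan2(*(r[0]-r[1])[[1,0]])))
E
```

```text
[[ 0.45949379 -0.24497749  0.026     ]
 [ 0.53206721 -0.23134948  0.026     ]] 0.07384188409003335
[ 0.50593112 -0.29221868  0.026     ] [ 0.48562989 -0.18410828  0.026     ] 10.63528457928719
[[ 0.55792359 -0.16641409  0.045     ]
 [ 0.41577833 -0.19952694  0.045     ]
 [ 0.54878045 -0.17937286  0.045     ]
 [ 0.42833837 -0.20744276  0.045     ]]
[[ 0.55772628 -0.16673977  0.045     ]
 [ 0.41577833 -0.19952694  0.045     ]
 [ 0.56879666 -0.16396416  0.045     ]] 13.006092764047152
```

View pics/w10c.png

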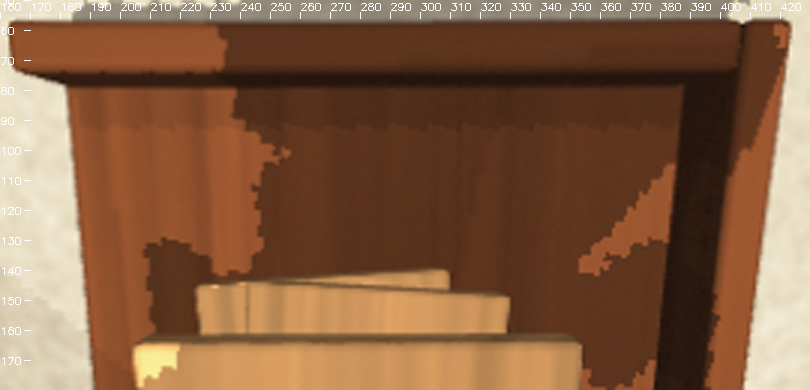

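```bash
cat > tr.py <<'E'
from h import *
a=np.radians(13.2);RT=np.array([[np.cos(a),-np.sin(a)],[np.sin(a),np.cos(a)]]);tT=np.array([.5065,-.2797])
def w2t(q): return (np.array(q)[...,:2]-tT)@RT*1000
def t2w(q): return np.array(q)/1000@RT.T+tT
E
python3 - <<'E'
from tr import *
import pickle
p=pickle.load(open("w10.pkl","rb"))
for uv,z in(([[241,144],[329,149]],.026),([[226.5,145],[309.5,140]],.017)):
    b=ray("wrist",uv,z,p);e=b[1]-b[0];L=np.linalg.norm(e);e/=L;n=np.array([e[1],-e[0],0]);c=b.mean(0)+n*.055
    print(b,L,c,w2t(c),np.degrees(np.arctan2(e[1],e[0])))
# tray pieces: inner corner on floor z .008 px (383ish?) ; rim top corner (423,58) -> 85,100
print(w2t(ray("wrist",[[423,58],[164,58]],.045,p)), w2t(pose()[0]))
E
```

```text
[[ 0.46918882 -0.24197303  0.026     ]
 [ 0.53196825 -0.23100384  0.026     ]] 0.06373052633425189 [ 0.51004504 -0.29066763  0.026     ] [  0.94691005 -11.48736539] 9.911007708393347
[[ 0.45791283 -0.24642764  0.017     ]
 [ 0.51761136 -0.22869913  0.017     ]] 0.06227530456133998 [ 0.50341947 -0.29028764  0.017     ] [-5.4168339  -9.60445944] 16.53969448519289
[[ 87.07909334  98.45248063]
 [-70.01711991  98.77117375]] [-0.8815788  -5.03033635]
```

Emit:
send_rows --plan '[{"x":-6,"y":0,"z":40,"rx":0,"ry":0,"rz":0,"gripper":0.7},{"x":0,"y":0,"z":35,"rx":0,"ry":0,"rz":0,"gripper":0.7},{"x":0,"y":0,"z":10,"rx":0,"ry":0,"rz":0,"gripper":0.7},{"x":0,"y":0,"z":2,"rx":0,"ry":0,"rz":0,"gripper":0.7},{"x":0,"y":0,"z":0,"rx":0,"ry":0,"rz":0,"gripper":0.7}]'

```text
time: 12.28
position: [0.5095, -0.291, 0.0245]
tcp_rot: [0.001, 0.62, 0.784, 0.0]
contact_force: [0.8, -0.9, -0.5]
grip_width: 0.0629
```

Emit:
send_rows --plan '[{"x":0,"y":0,"z":1,"rx":0,"ry":0,"rz":0,"gripper":0.7},{"x":0,"y":0,"z":0,"rx":0,"ry":0,"rz":0,"gripper":0.7}]'

```text
time: 12.52
position: [0.5089, -0.2911, 0.0229]
tcp_rot: [0.001, 0.62, 0.784, 0.0]
contact_force: [0.0, 0.3, -1.6]
grip_width: 0.063
```

Emit:
send_rows --plan '[{"x":0,"y":0,"z":1.2,"rx":0,"ry":0,"rz":0,"gripper":0.7},{"x":0,"y":0,"z":0,"rx":0,"ry":0,"rz":0,"gripper":0.7}]'

```text
time: 12.78
position: [0.5089, -0.2911, 0.0227]
tcp_rot: [0.001, 0.62, 0.784, 0.0]
contact_force: [-3.0, 1.5, 12.1]
grip_width: 0.0629
```

```bash
python3 - <<'E'
from h import *
show();im=camera("wrist");cv2.imwrite("pics/w11.png",im)
E
```

```text
t12.78 p [ 508.9 -291.1   22.7] yawx 103.3 z [ 0.001 -0.001 -1.   ] q [-29.8  25.8 -20.6  43.5   0.   46.9] F [-3.   1.5 12.1] w 62.9
```

View pics/w11.png

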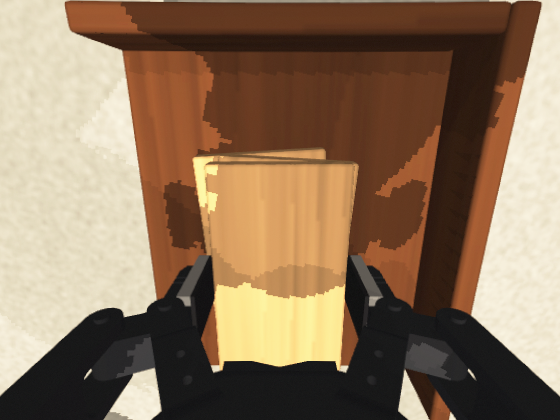

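Contact is where I predicted it. Release, lift straight up, and look.

Emit:
send_rows --plan '[{"x":0,"y":0,"z":-0.8,"rx":0,"ry":0,"rz":0,"gripper":0.85},{"x":0,"y":0,"z":0,"rx":0,"ry":0,"rz":0,"gripper":1},{"x":0,"y":0,"z":-15,"rx":0,"ry":0,"rz":0,"gripper":1},{"x":0,"y":0,"z":-55,"rx":0,"ry":0,"rz":0,"gripper":1},{"x":0,"y":0,"z":0,"rx":0,"ry":0,"rz":0,"gripper":1}]'

```text
time: 13.45
position: [0.5118, -0.2927, 0.0971]
tcp_rot: [0.004, 0.62, 0.784, 0.001]
contact_force: [-0.3, 0.1, -1.0]
grip_width: 0.0854
```

```bash
python3 - <<'E'
from tr import *
show();im=camera("wrist");cv2.imwrite("pics/w12.png",im)
print(w2t(pose()[0]))
crop(camera("top"),335,175,90,85,7,"pics/t12.png")
E
```

```text
t13.45 p [ 511.8 -292.7   97.1] yawx 103.3 z [ 0.007 -0.004 -1.   ] q [-29.8  21.4 -16.2  52.   -0.   46.9] F [-0.3  0.1 -1. ] w 85.4
[  1.04174971 -12.87230204]
```

View pics/w12.png

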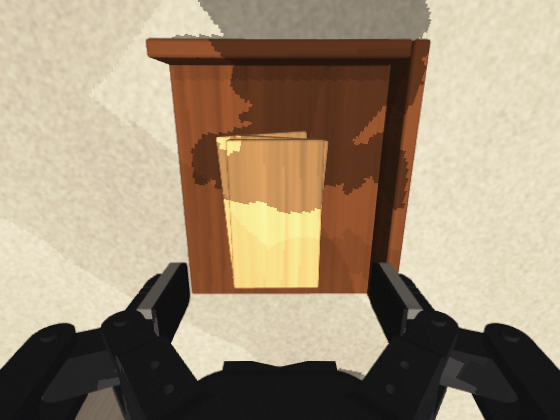

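```bash
python3 - <<'E'
from tr import *
w=t2w([-75,-10]);print(w)
plan([*w,.09],down(13.2),9)
E
```

```text
[ 0.43576509 -0.3065621 ]
0 xyz [ 0.2 -8.3  0.3] r [ 0.02 -0.   10.01]
1 xyz [-1.2 -8.2  0.3] r [ 0.02 -0.   10.01]
2 xyz [-2.6 -7.9  0.3] r [ 0.02 -0.   10.01]
3 xyz [-4.  -7.3  0.3] r [ 0.02 -0.   10.01]
4 xyz [-5.2 -6.5  0.3] r [ 0.02 -0.   10.01]
5 xyz [-6.2 -5.5  0.3] r [ 0.02 -0.   10.01]
6 xyz [-7.1 -4.4  0.3] r [ 0.02 -0.   10.01]
7 xyz [-7.8 -3.   0.3] r [ 0.02 -0.   10.01]
8 xyz [-8.2 -1.7  0.3] r [ 0.02 -0.   10.01]
```

View pics/t12.png

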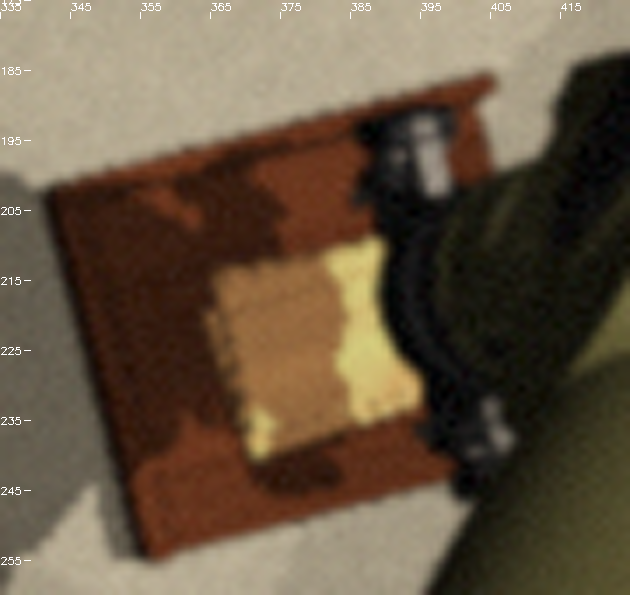

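Emit:
send_rows --plan '[{"x":0.2,"y":-8.3,"z":0,"rx":0,"ry":0,"rz":10,"gripper":0.7},{"x":-1.2,"y":-8.2,"z":0,"rx":0,"ry":0,"rz":10,"gripper":0.7},{"x":-2.6,"y":-7.9,"z":0,"rx":0,"ry":0,"rz":10,"gripper":0.7},{"x":-4,"y":-7.3,"z":0,"rx":0,"ry":0,"rz":10,"gripper":0.7},{"x":-5.2,"y":-6.5,"z":0,"rx":0,"ry":0,"rz":10,"gripper":0.7},{"x":-6.2,"y":-5.5,"z":0,"rx":0,"ry":0,"rz":10,"gripper":0.7},{"x":-7.1,"y":-4.4,"z":0,"rx":0,"ry":0,"rz":10,"gripper":0.7},{"x":-7.8,"y":-3,"z":0,"rx":0,"ry":0,"rz":10,"gripper":0.7},{"x":-8.2,"y":-1.7,"z":0,"rx":0,"ry":0,"rz":10,"gripper":0.7},{"x":0,"y":0,"z":0,"rx":0,"ry":0,"rz":0,"gripper":0.7}]'

```text
time: 14.8
position: [0.4338, -0.3055, 0.0907]
tcp_rot: [-0.001, 0.993, 0.117, -0.001]
contact_force: [0.1, 0.1, 0.9]
grip_width: 0.0597
```

```bash
python3 - <<'E'
from tr import *
import pickle
show();p=camera_params("wrist");im=camera("wrist");cv2.imwrite("pics/w13.png",im);pickle.dump(p,open("w13.pkl","wb"))
print(w2t(pose()[0]))
E
```

```text
t14.80 p [ 433.8 -305.5   90.7] yawx 13.4 z [-0.002  0.001 -1.   ] q [-35.2  16.4 -24.1  49.5  -0.  131.5] F [0.1 0.1 0.9] w 59.7
[-76.12534774  -8.83263042]
```

View pics/w13.png

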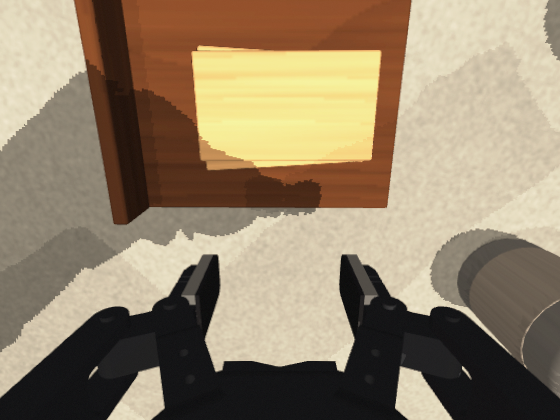

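```bash
python3 - <<'E'
from tr import *
print("can/mug", ray("top",[[461,250]],.105), ray("top",[[459,181]],.095), w2t(ray("top",[[461,250]],.105)),w2t(ray("top",[[459,181]],.095)))
E
```

```text
can/mug [[ 0.42003246 -0.48187735  0.105     ]] [[ 0.61204123 -0.48960755  0.095     ]] [[-130.35034916 -177.09066615]] [[  54.82014749 -228.46199171]]
```

Emit:
send_rows --plan '[{"x":0,"y":0,"z":40,"rx":0,"ry":0,"rz":0,"gripper":0.7},{"x":0,"y":0,"z":30,"rx":0,"ry":0,"rz":0,"gripper":0.7},{"x":0,"y":0,"z":11,"rx":0,"ry":0,"rz":0,"gripper":0.7},{"x":0,"y":0,"z":2,"rx":0,"ry":0,"rz":0,"gripper":0.7},{"x":0,"y":0,"z":0,"rx":0,"ry":0,"rz":0,"gripper":0.7}]'

```text
time: 15.48
position: [0.4359, -0.3066, 0.0096]
tcp_rot: [0.0, 0.993, 0.116, 0.001]
contact_force: [0.8, -0.5, -0.5]
grip_width: 0.06
```

```bash
python3 - <<'E'
from tr import *
show();im=camera("wrist");cv2.imwrite("pics/w14.png",im)
print(w2t(pose()[0]))
E
```

```text
t15.47 p [ 435.9 -306.6    9.6] yawx 13.4 z [ 0.001 -0.001 -1.   ] q [-35.1  22.  -28.9  39.1   0.  131.5] F [ 0.8 -0.5 -0.5] w 60.0
[-74.78068203 -10.17923124]
```

View pics/w14.png

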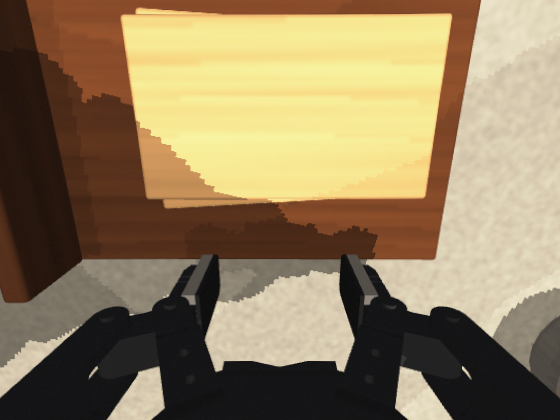

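Emit:
send_rows --plan '[{"x":5,"y":0,"z":2.5,"rx":0,"ry":0,"rz":0,"gripper":0.7},{"x":10,"y":0,"z":0,"rx":0,"ry":0,"rz":0,"gripper":0.7},{"x":7,"y":0,"z":0,"rx":0,"ry":0,"rz":0,"gripper":0.7},{"x":5,"y":0,"z":0,"rx":0,"ry":0,"rz":0,"gripper":0.7},{"x":5,"y":0,"z":0,"rx":0,"ry":0,"rz":0,"gripper":0.7},{"x":5,"y":0,"z":0,"rx":0,"ry":0,"rz":0,"gripper":0.7}]'

```text
time: 16.27
position: [0.4712, -0.2975, 0.0062]
tcp_rot: [-0.0, 0.993, 0.116, -0.0]
contact_force: [-2.0, -1.0, 0.1]
grip_width: 0.0598
```

```bash
python3 - <<'E'
from tr import *
show();im=camera("wrist");cv2.imwrite("pics/w15.png",im)
print(w2t(pose()[0]))
E
```

```text
t16.27 p [ 471.2 -297.5    6.2] yawx 13.3 z [-0. -0. -1.] q [-32.3  24.4 -25.5  40.1  -0.  134.4] F [-2.  -1.   0.1] w 59.8
[-37.66487656  -9.40468705]
```

View pics/w15.png

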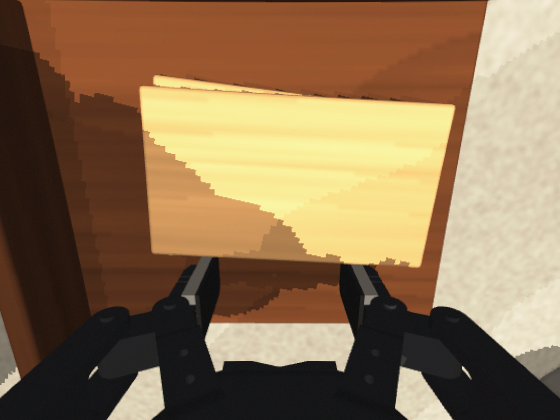

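Emit:
send_rows --plan '[{"x":5,"y":0,"z":0,"rx":0,"ry":0,"rz":0,"gripper":0.7},{"x":5,"y":0,"z":0,"rx":0,"ry":0,"rz":0,"gripper":0.7},{"x":5,"y":0,"z":0,"rx":0,"ry":0,"rz":0,"gripper":0.7},{"x":5,"y":0,"z":0,"rx":0,"ry":0,"rz":0,"gripper":0.7},{"x":5,"y":0,"z":0,"rx":0,"ry":0,"rz":0,"gripper":0.7}]'

```text
time: 16.95
position: [0.4958, -0.2918, 0.0063]
tcp_rot: [-0.0, 0.993, 0.116, 0.0]
contact_force: [-0.1, 0.1, -1.0]
grip_width: 0.0594
```

```bash
python3 - <<'E'
from tr import *
show();im=camera("wrist");cv2.imwrite("pics/w16.png",im)
print(w2t(pose()[0]))
E
```

```text
t16.95 p [ 495.8 -291.8    6.3] yawx 13.3 z [ 0.  0. -1.] q [-30.5  26.  -22.9  41.1   0.  136.2] F [-0.1  0.1 -1. ] w 59.4
[-12.43301635  -9.40793434]
```

View pics/w16.png

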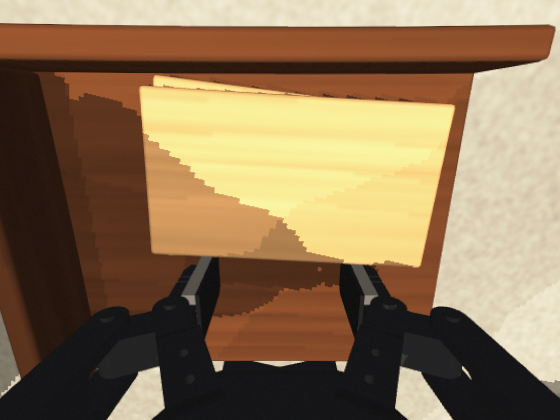

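Emit:
send_rows --plan '[{"x":4,"y":0,"z":0,"rx":0,"ry":0,"rz":0,"gripper":0.7},{"x":3,"y":0,"z":0,"rx":0,"ry":0,"rz":0,"gripper":0.7},{"x":2,"y":0,"z":0,"rx":0,"ry":0,"rz":0,"gripper":0.7},{"x":0,"y":0,"z":0,"rx":0,"ry":0,"rz":0,"gripper":0.7}]'

```text
time: 17.5
position: [0.5045, -0.2898, 0.0063]
tcp_rot: [0.0, 0.993, 0.116, 0.0]
contact_force: [-1.4, -1.0, -0.6]
grip_width: 0.0599
```

```bash
python3 - <<'E'
from tr import *
show();im=camera("wrist");cv2.imwrite("pics/w17.png",im)
print(w2t(pose()[0]))
E
```

```text
t17.50 p [ 504.5 -289.8    6.3] yawx 13.3 z [ 0. -0. -1.] q [-29.9  26.5 -22.   41.4   0.  136.8] F [-1.4 -1.  -0.6] w 59.9
[-4.28096056 -9.39696925]
```

View pics/w17.png

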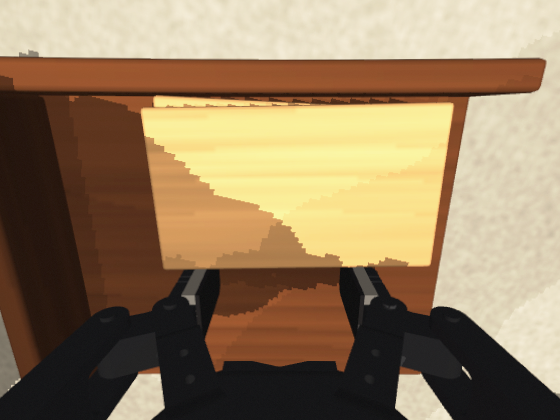

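Emit:
send_rows --plan '[{"x":2,"y":0,"z":0,"rx":0,"ry":0,"rz":0,"gripper":0.7},{"x":2,"y":0,"z":0,"rx":0,"ry":0,"rz":0,"gripper":0.7},{"x":0,"y":0,"z":0,"rx":0,"ry":0,"rz":0,"gripper":0.7}]'

```text
time: 17.92
position: [0.5081, -0.2888, 0.0063]
tcp_rot: [-0.0, 0.993, 0.116, -0.0]
contact_force: [-3.5, -0.7, 0.6]
grip_width: 0.0604
```

Emit:
send_rows --plan '[{"x":1,"y":0,"z":0,"rx":0,"ry":0,"rz":0,"gripper":0.7},{"x":1,"y":0,"z":0,"rx":0,"ry":0,"rz":0,"gripper":0.7},{"x":0,"y":0,"z":0,"rx":0,"ry":0,"rz":0,"gripper":0.7}]'

```text
time: 18.3
position: [0.51, -0.2883, 0.0063]
tcp_rot: [-0.0, 0.993, 0.116, -0.0]
contact_force: [-3.4, -0.6, 2.7]
grip_width: 0.0597
```

```bash
python3 - <<'E'
from tr import *
show();im=camera("wrist");cv2.imwrite("pics/w18.png",im)
print(w2t(pose()[0]))
E
```

```text
t18.30 p [ 510.  -288.3    6.3] yawx 13.3 z [-0.  0. -1.] q [-29.5  26.9 -21.4  41.7   0.  137.2] F [-3.4 -0.6  2.7] w 59.7
[ 1.46855289 -9.20852004]
```

View pics/w18.png

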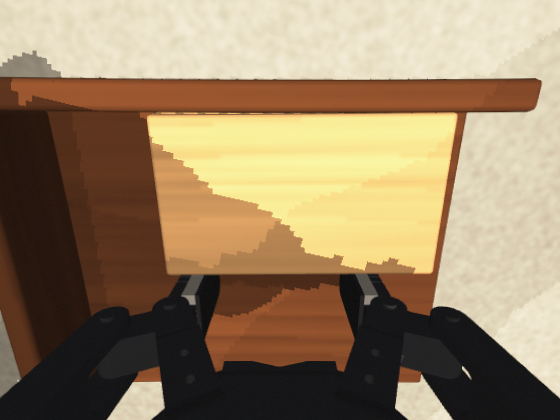

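Emit:
send_rows --plan '[{"x":1,"y":0,"z":0,"rx":0,"ry":0,"rz":0,"gripper":0.7},{"x":0,"y":0,"z":0,"rx":0,"ry":0,"rz":0,"gripper":0.7}]'

```text
time: 18.6
position: [0.5107, -0.2882, 0.0062]
tcp_rot: [-0.0, 0.993, 0.116, -0.0]
contact_force: [-4.7, -1.4, 2.9]
grip_width: 0.0599
```

Emit:
send_rows --plan '[{"x":0.8,"y":0,"z":0,"rx":0,"ry":0,"rz":0,"gripper":0.7},{"x":0,"y":0,"z":0,"rx":0,"ry":0,"rz":0,"gripper":0.7}]'

```text
time: 18.85
position: [0.5107, -0.2881, 0.0062]
tcp_rot: [0.0, 0.993, 0.116, -0.001]
contact_force: [-7.6, -2.0, 5.2]
grip_width: 0.0598
```

Emit:
send_rows --plan '[{"x":1,"y":0,"z":0,"rx":0,"ry":0,"rz":0,"gripper":0.7},{"x":0,"y":0,"z":0,"rx":0,"ry":0,"rz":0,"gripper":0.7}]'

```text
time: 19.1
position: [0.5107, -0.2881, 0.0062]
tcp_rot: [0.0, 0.993, 0.116, -0.002]
contact_force: [-10.2, -2.1, 6.9]
grip_width: 0.0601
```

```bash
python3 - <<'E'
from tr import *
show();im=camera("wrist");cv2.imwrite("pics/w19.png",im);crop(im,120,70,360,215,2,"pics/w19c.png")
print(w2t(pose()[0]))
E
```

```text
t19.10 p [ 510.7 -288.1    6.2] yawx 13.3 z [-0.004 -0.001 -1.   ] q [-29.3  27.1 -21.1  42.   -0.2 137.4] F [-10.2  -2.1   6.9] w 60.1
[ 2.20597713 -9.15279003]
```

View pics/w19c.png

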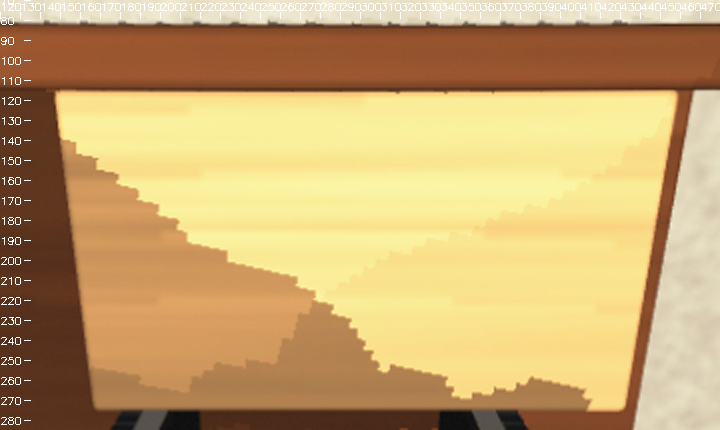

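```bash
python3 - <<'E'
from tr import *
p0,R,_=pose();p=camera_params("wrist")
C=-p["R"].T@p["t"];print("cam in tool",R.inv().apply(C-p0)*1000)
for uv in([[105,305]],[[125,312]],[[207,256]],[[150,310]]):
  for h in(0,20,40,55,70,85):
    q=ray("wrist",uv,p0[2]+h/1000,p)[0];print(uv,h,np.round(R.inv().apply(q-p0)*1000,1))
E
```

```text
cam in tool [  78.46589457   -0.56152028 -142.89941867]
[[105, 305]] 0 [-22.4 -93.2   0.1]
[[105, 305]] 20 [ -8.3 -80.2 -20. ]
[[105, 305]] 40 [  5.9 -67.2 -40. ]
[[105, 305]] 55 [ 16.5 -57.5 -55.1]
[[105, 305]] 70 [ 27.1 -47.7 -70.1]
[[105, 305]] 85 [ 37.7 -38.  -85.1]
[[125, 312]] 0 [-26.9 -83.4   0.1]
[[125, 312]] 20 [-12.1 -71.8 -20. ]
[[125, 312]] 40 [  2.7 -60.1 -40. ]
[[125, 312]] 55 [ 13.7 -51.4 -55.1]
[[125, 312]] 70 [ 24.8 -42.7 -70.1]
[[125, 312]] 85 [ 35.9 -34.  -85.1]
[[207, 256]] 0 [  6.2 -37.2  -0. ]
[[207, 256]] 20 [ 16.3 -32.1 -20.1]
[[207, 256]] 40 [ 26.5 -26.9 -40.1]
[[207, 256]] 55 [ 34.1 -23.1 -55.1]
[[207, 256]] 70 [ 41.7 -19.2 -70.2]
[[207, 256]] 85 [ 49.3 -15.4 -85.2]
[[150, 310]] 0 [-25.8 -69.9   0.1]
[[150, 310]] 20 [-11.1 -60.2 -20. ]
[[150, 310]] 40 [  3.5 -50.5 -40. ]
[[150, 310]] 55 [ 14.4 -43.2 -55.1]
[[150, 310]] 70 [ 25.4 -35.9 -70.1]
[[150, 310]] 85 [ 36.4 -28.6 -85.1]
```

View pics/w19.png

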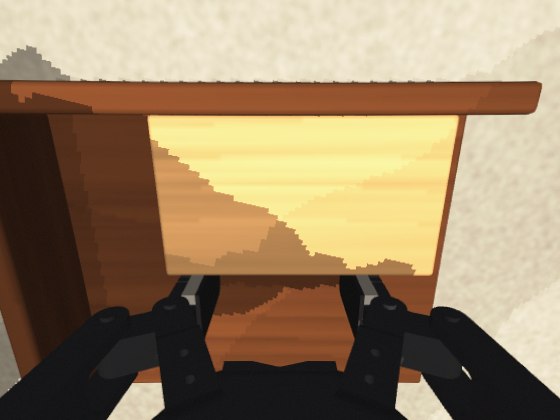

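```bash
python3 - <<'E'
from tr import *
print(w2t(ray("wrist",[[458.5,116],[433,274],[149,116],[166.5,274]],.035)))
p0,R,_=pose()
w=t2w([38,-100]);w0=t2w([-10,-9.2]);print(w)
plan([*w,.1],down(103.2),9,1,(np.array([*w0,.1]),R))
E
```

```text
[[ 77.42276494 -71.11168034]
 [ 15.00782777 -71.78978679]
 [ 77.45304478  37.05076207]
 [ 14.90055618  37.8851723 ]]
[ 0.56633109 -0.36838056]
0 xyz [ 5.3 10.1 -0. ] r [-0.02  0.02 -9.99]
1 xyz [ 3.5 10.9 -0. ] r [-0.02  0.02 -9.99]
2 xyz [ 1.6 11.3 -0. ] r [-0.02  0.02 -9.99]
3 xyz [-0.4 11.4 -0. ] r [-0.02  0.02 -9.99]
4 xyz [-2.4 11.2 -0. ] r [-0.02  0.02 -9.99]
5 xyz [-4.3 10.6 -0. ] r [-0.02  0.02 -9.99]
6 xyz [-6.1  9.7  0. ] r [-0.02  0.02 -9.99]
7 xyz [-7.7  8.5  0. ] r [-0.02  0.02 -9.99]
8 xyz [-9.  7.  0.] r [-0.02  0.02 -9.99]
```

Emit:
send_rows --plan '[{"x":-15,"y":0,"z":0,"rx":0,"ry":0,"rz":0,"gripper":0.7},{"x":0,"y":0,"z":-45,"rx":0,"ry":0,"rz":0,"gripper":0.7},{"x":0,"y":0,"z":-49,"rx":0,"ry":0,"rz":0,"gripper":0.7}]'

```text
time: 19.52
position: [0.4978, -0.2907, 0.1006]
tcp_rot: [-0.001, 0.993, 0.116, 0.0]
contact_force: [1.2, -0.8, -0.3]
grip_width: 0.0597
```

Emit:
send_rows --plan '[{"x":5.3,"y":10.1,"z":0,"rx":0,"ry":0,"rz":-10,"gripper":0.12},{"x":3.5,"y":10.9,"z":0,"rx":0,"ry":0,"rz":-10,"gripper":0.12},{"x":1.6,"y":11.3,"z":0,"rx":0,"ry":0,"rz":-10,"gripper":0.12},{"x":-0.4,"y":11.4,"z":0,"rx":0,"ry":0,"rz":-10,"gripper":0.12},{"x":-2.4,"y":11.2,"z":0,"rx":0,"ry":0,"rz":-10,"gripper":0.12},{"x":-4.3,"y":10.6,"z":0,"rx":0,"ry":0,"rz":-10,"gripper":0.12},{"x":-6.1,"y":9.7,"z":0,"rx":0,"ry":0,"rz":-10,"gripper":0.12},{"x":-7.7,"y":8.5,"z":0,"rx":0,"ry":0,"rz":-10,"gripper":0.12},{"x":-9,"y":7,"z":0,"rx":0,"ry":0,"rz":-10,"gripper":0.12},{"x":0,"y":0,"z":0,"rx":0,"ry":0,"rz":0,"gripper":0.12}]'

```text
time: 20.78
position: [0.5666, -0.369, 0.1001]
tcp_rot: [0.001, 0.621, 0.784, 0.001]
contact_force: [-0.3, 0.2, -0.7]
grip_width: 0.0102
```

```bash
python3 - <<'E'
from tr import *
show();im=camera("wrist");cv2.imwrite("pics/w20.png",im)
print(w2t(pose()[0]))
E
```

```text
t20.77 p [ 566.6 -369.   100.1] yawx 103.2 z [ 0.002  0.    -1.   ] q [-33.1  30.2  -2.   57.8   0.1  43.7] F [-0.3  0.2 -0.7] w 10.2
[  37.76496968 -100.16695904]
```

View pics/w20.png

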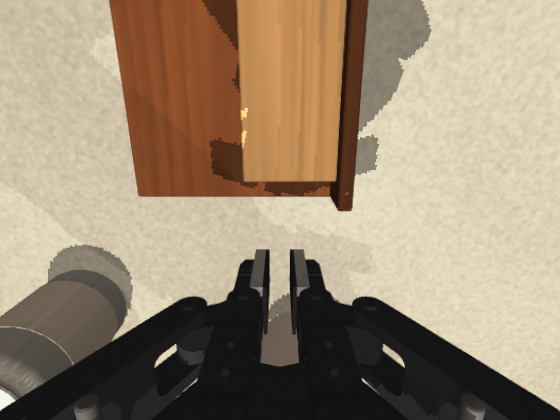

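Emit:
send_rows --plan '[{"x":0,"y":2,"z":45,"rx":0,"ry":0,"rz":0,"gripper":0.12},{"x":0,"y":0,"z":36,"rx":0,"ry":0,"rz":0,"gripper":0.12},{"x":0,"y":0,"z":8,"rx":0,"ry":0,"rz":0,"gripper":0.12},{"x":5,"y":0,"z":0,"rx":0,"ry":0,"rz":0,"gripper":0.12},{"x":5,"y":0,"z":0,"rx":0,"ry":0,"rz":0,"gripper":0.12},{"x":5,"y":0,"z":0,"rx":0,"ry":0,"rz":0,"gripper":0.12}]'

```text
time: 21.58
position: [0.5654, -0.3537, 0.013]
tcp_rot: [0.001, 0.62, 0.784, 0.0]
contact_force: [0.1, -0.2, 0.7]
grip_width: 0.0103
```

```bash
python3 - <<'E'
from tr import *
show();im=camera("wrist");cv2.imwrite("pics/w21.png",im)
print(w2t(pose()[0]))
E
```

```text
t21.57 p [ 565.4 -353.7   13. ] yawx 103.3 z [ 0.002 -0.001 -1.   ] q [-32.   33.6  -8.7  47.5   0.   44.7] F [ 0.1 -0.2  0.7] w 10.3
[ 40.20318816 -84.70315554]
```

View pics/w21.png

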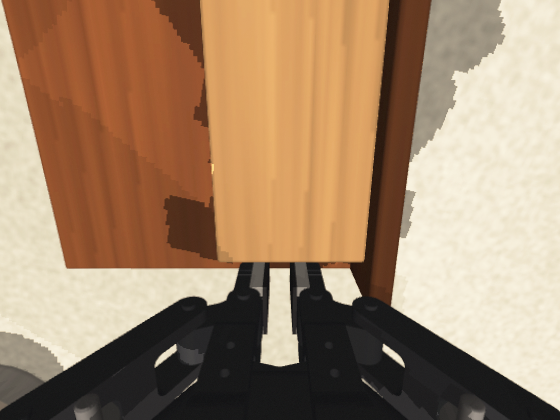

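Emit:
send_rows --plan '[{"x":3,"y":-1,"z":1.5,"rx":0,"ry":0,"rz":0,"gripper":0.12},{"x":4,"y":0,"z":0,"rx":0,"ry":0,"rz":0,"gripper":0.12},{"x":4,"y":0,"z":0,"rx":0,"ry":0,"rz":0,"gripper":0.12},{"x":4,"y":0,"z":0,"rx":0,"ry":0,"rz":0,"gripper":0.12},{"x":4,"y":0,"z":0,"rx":0,"ry":0,"rz":0,"gripper":0.12},{"x":4,"y":0,"z":0,"rx":0,"ry":0,"rz":0,"gripper":0.12}]'

```text
time: 22.38
position: [0.5582, -0.3312, 0.0098]
tcp_rot: [0.0, 0.62, 0.784, -0.0]
contact_force: [-1.0, -1.1, 1.2]
grip_width: 0.0103
```

```bash
python3 - <<'E'
from tr import *
show();im=camera("wrist");cv2.imwrite("pics/w22.png",im)
print(w2t(pose()[0]))
E
```

```text
t22.38 p [ 558.2 -331.2    9.8] yawx 103.3 z [ 0. -0. -1.] q [-30.7  32.3 -11.6  46.1  -0.   46. ] F [-1.  -1.1  1.2] w 10.3
[ 38.44146049 -61.32773748]
```

View pics/w22.png

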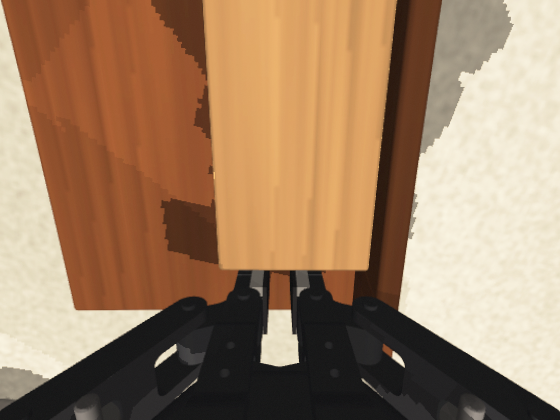

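Emit:
send_rows --plan '[{"x":4,"y":0,"z":-0.8,"rx":0,"ry":0,"rz":0,"gripper":0.12},{"x":4,"y":0,"z":0,"rx":0,"ry":0,"rz":0,"gripper":0.12},{"x":4,"y":0,"z":0,"rx":0,"ry":0,"rz":0,"gripper":0.12},{"x":4,"y":0,"z":0,"rx":0,"ry":0,"rz":0,"gripper":0.12},{"x":3,"y":0,"z":0,"rx":0,"ry":0,"rz":0,"gripper":0.12},{"x":3,"y":0,"z":0,"rx":0,"ry":0,"rz":0,"gripper":0.12}]'

```text
time: 23.18
position: [0.553, -0.3098, 0.0106]
tcp_rot: [0.0, 0.62, 0.784, -0.0]
contact_force: [-0.4, -0.4, -0.8]
grip_width: 0.0101
```

```bash
python3 - <<'E'
from tr import *
show();im=camera("wrist");cv2.imwrite("pics/w23.png",im)
print(w2t(pose()[0]))
E
```

```text
t23.18 p [ 553.  -309.8   10.6] yawx 103.3 z [-0. -0. -1.] q [-29.3  30.9 -13.9  45.2  -0.   47.4] F [-0.4 -0.4 -0.8] w 10.1
[ 38.44350526 -39.63119886]
```

View pics/w23.png

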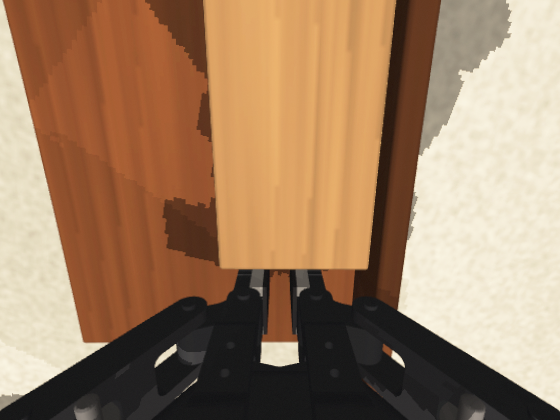

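Emit:
send_rows --plan '[{"x":3,"y":0,"z":0,"rx":0,"ry":0,"rz":0,"gripper":0.12},{"x":2,"y":0,"z":0,"rx":0,"ry":0,"rz":0,"gripper":0.12},{"x":1,"y":0,"z":0,"rx":0,"ry":0,"rz":0,"gripper":0.12},{"x":0,"y":0,"z":0,"rx":0,"ry":0,"rz":0,"gripper":0.12}]'

```text
time: 23.72
position: [0.5517, -0.3041, 0.0106]
tcp_rot: [-0.0, 0.62, 0.784, 0.0]
contact_force: [0.0, -0.3, 0.3]
grip_width: 0.0104
```

Emit:
send_rows --plan '[{"x":1,"y":0,"z":0,"rx":0,"ry":0,"rz":0,"gripper":0.12},{"x":0,"y":0,"z":0,"rx":0,"ry":0,"rz":0,"gripper":0.12}]'

```text
time: 23.98
position: [0.5515, -0.3033, 0.0106]
tcp_rot: [0.0, 0.62, 0.784, 0.0]
contact_force: [0.7, -0.9, 0.7]
grip_width: 0.01
```

Emit:
send_rows --plan '[{"x":1,"y":0,"z":0,"rx":0,"ry":0,"rz":0,"gripper":0.12},{"x":0,"y":0,"z":0,"rx":0,"ry":0,"rz":0,"gripper":0.12}]'

```text
time: 24.22
position: [0.5513, -0.3022, 0.0106]
tcp_rot: [0.0, 0.62, 0.784, -0.0]
contact_force: [0.1, -0.6, -0.2]
grip_width: 0.0103
```

```bash
python3 - <<'E'
from tr import *
show()
print(w2t(pose()[0]))
E
```

```text
t24.23 p [ 551.3 -302.2   10.6] yawx 103.3 z [ 0. -0. -1.] q [-28.7  30.4 -14.7  44.9  -0.   48. ] F [ 0.1 -0.6 -0.2] w 10.3
[ 38.42511733 -32.16567225]
```

Emit:
send_rows --plan '[{"x":1.5,"y":0,"z":0,"rx":0,"ry":0,"rz":0,"gripper":0.12},{"x":1.5,"y":0,"z":0,"rx":0,"ry":0,"rz":0,"gripper":0.12},{"x":0,"y":0,"z":0,"rx":0,"ry":0,"rz":0,"gripper":0.12}]'

```text
time: 24.6
position: [0.5514, -0.3017, 0.0112]
tcp_rot: [0.002, 0.621, 0.784, -0.001]
contact_force: [0.1, -8.4, -1.4]
grip_width: 0.0099
```

```bash
python3 - <<'E'
from tr import *
show();im=camera("wrist");cv2.imwrite("pics/w24.png",im)
print(w2t(pose()[0]))
im=camera("top");crop(im,335,175,90,85,7,"pics/t24.png")
E
```

```text
t24.60 p [ 551.4 -301.7   11.2] yawx 103.3 z [ 0.001 -0.005 -1.   ] q [-28.6  30.2 -15.   44.6  -0.2  48.2] F [ 0.1 -8.4 -1.4] w 9.9
[ 38.65047749 -31.61736611]
```

View pics/w24.png

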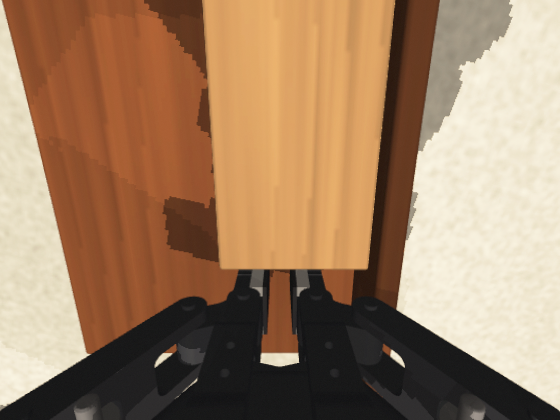

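View pics/t24.png

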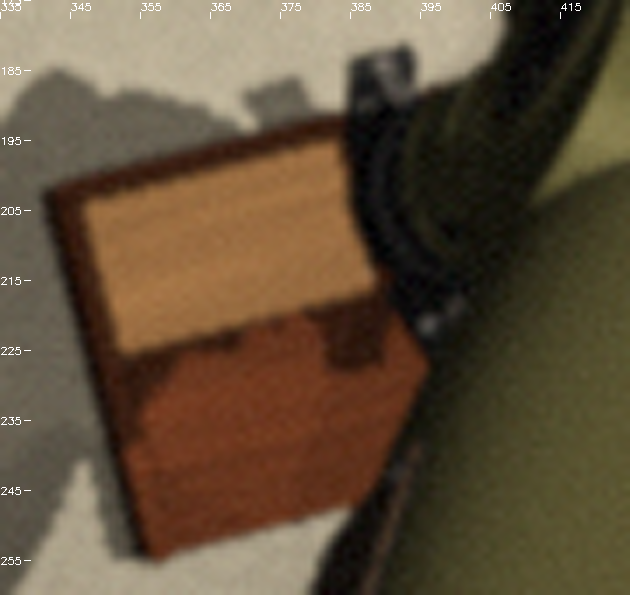

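Emit:
send_rows --plan '[{"x":1,"y":0,"z":0,"rx":0,"ry":0,"rz":0,"gripper":0.12},{"x":0,"y":0,"z":0,"rx":0,"ry":0,"rz":0,"gripper":0.12},{"x":-8,"y":0,"z":0,"rx":0,"ry":0,"rz":0,"gripper":0.12},{"x":-12,"y":0,"z":-10,"rx":0,"ry":0,"rz":0,"gripper":0.12},{"x":0,"y":0,"z":-50,"rx":0,"ry":0,"rz":0,"gripper":0.5},{"x":0,"y":0,"z":-30,"rx":0,"ry":0,"rz":0,"gripper":0.7},{"x":0,"y":0,"z":0,"rx":0,"ry":0,"rz":0,"gripper":0.7}]'

```text
time: 25.58
position: [0.5571, -0.3192, 0.1043]
tcp_rot: [0.003, 0.62, 0.784, 0.001]
contact_force: [0.5, 0.0, -0.4]
grip_width: 0.0595
```

```bash
python3 - <<'E'
from tr import *
show();im=camera("wrist");cv2.imwrite("pics/w25.png",im)
print(w2t(pose()[0]))
w=t2w([-25,32])
plan([*w,.1],down(13.3),9)
E
```

```text
t25.57 p [ 557.1 -319.2  104.3] yawx 103.3 z [ 0.005 -0.002 -1.   ] q [-29.8  26.3  -7.6  55.8   0.   46.9] F [ 0.5  0.  -0.4] w 59.5
[ 39.21240978 -49.04024258]
0 xyz [ 9.  -7.1  0.2] r [ 0.02 -0.   10.  ]
1 xyz [ 7.6 -8.6  0.2] r [ 0.02 -0.   10.  ]
2 xyz [ 6.  -9.8  0.2] r [ 0.02 -0.   10.  ]
3 xyz [  4.2 -10.7   0.2] r [ 0.02 -0.   10.  ]
4 xyz [  2.3 -11.2   0.2] r [ 0.02 -0.   10.  ]
5 xyz [  0.3 -11.5   0.2] r [ 0.02 -0.   10.  ]
6 xyz [ -1.7 -11.4   0.2] r [ 0.02 -0.   10.  ]
7 xyz [ -3.6 -10.9   0.2] r [ 0.02 -0.   10.  ]
8 xyz [ -5.4 -10.1   0.2] r [ 0.02 -0.   10.  ]
```

View pics/w25.png

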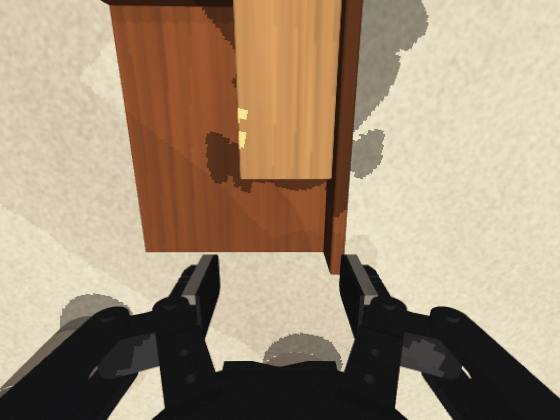

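Emit:
send_rows --plan '[{"x":8.5,"y":-7.1,"z":0,"rx":0,"ry":0,"rz":10,"gripper":0.53},{"x":7.1,"y":-8.6,"z":0,"rx":0,"ry":0,"rz":10,"gripper":0.53},{"x":5.5,"y":-9.8,"z":0,"rx":0,"ry":0,"rz":10,"gripper":0.53},{"x":4.2,"y":-10.2,"z":0,"rx":0,"ry":0,"rz":10,"gripper":0.53},{"x":2.3,"y":-10.7,"z":0,"rx":0,"ry":0,"rz":10,"gripper":0.53},{"x":0.3,"y":-11,"z":0,"rx":0,"ry":0,"rz":10,"gripper":0.53},{"x":-1.7,"y":-11,"z":0,"rx":0,"ry":0,"rz":10,"gripper":0.53},{"x":-3.6,"y":-10.5,"z":0,"rx":0,"ry":0,"rz":10,"gripper":0.53},{"x":-5.4,"y":-9.7,"z":0,"rx":0,"ry":0,"rz":10,"gripper":0.53},{"x":0,"y":0,"z":0,"rx":0,"ry":0,"rz":0,"gripper":0.53}]'

```text
time: 26.88
position: [0.4745, -0.2561, 0.0995]
tcp_rot: [-0.001, 0.993, 0.117, -0.001]
contact_force: [-0.0, -0.4, 0.6]
grip_width: 0.0455
```

```bash
python3 - <<'E'
from tr import *
show();im=camera("wrist");cv2.imwrite("pics/w26.png",im)
print(w2t(pose()[0]))
E
```

```text
t26.88 p [ 474.5 -256.1   99.5] yawx 13.4 z [-0.002  0.002 -1.   ] q [-28.4  16.8 -22.4  51.    0.  138.2] F [-0.  -0.4  0.6] w 45.5
[-25.17110178  29.61785895]
```

View pics/w26.png

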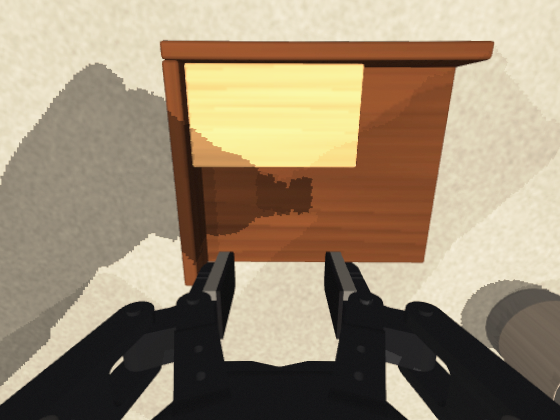

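Emit:
send_rows --plan '[{"x":0,"y":2,"z":45,"rx":0,"ry":0,"rz":0,"gripper":0.53},{"x":0,"y":0,"z":38,"rx":0,"ry":0,"rz":0,"gripper":0.53},{"x":6,"y":0,"z":7,"rx":0,"ry":0,"rz":0,"gripper":0.53},{"x":8,"y":0,"z":1,"rx":0,"ry":0,"rz":0,"gripper":0.53},{"x":6,"y":0,"z":0,"rx":0,"ry":0,"rz":0,"gripper":0.53},{"x":4,"y":0,"z":0,"rx":0,"ry":0,"rz":0,"gripper":0.53},{"x":0,"y":0,"z":0,"rx":0,"ry":0,"rz":0,"gripper":0.53}]'

```text
time: 27.8
position: [0.5007, -0.2535, 0.0104]
tcp_rot: [0.0, 0.993, 0.116, 0.001]
contact_force: [-0.5, 0.3, 1.2]
grip_width: 0.0453
```

```bash
python3 - <<'E'
from tr import *
show();im=camera("wrist");cv2.imwrite("pics/w27.png",im)
print(w2t(pose()[0]))
E
```

```text
t27.80 p [ 500.7 -253.5   10.4] yawx 13.3 z [ 0.001 -0.001 -1.   ] q [-26.9  24.4 -24.9  40.7  -0.  139.8] F [-0.5  0.3  1.2] w 45.3
[-0.15092267 26.97461823]
```

View pics/w27.png

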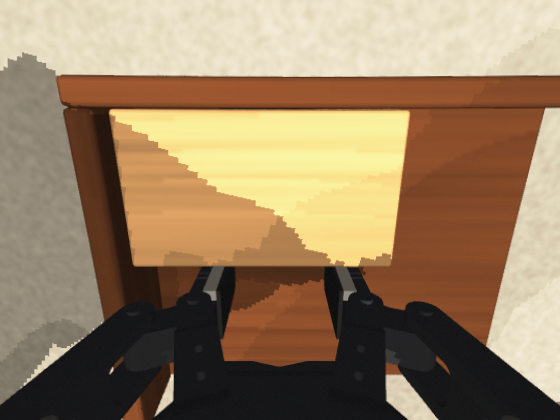

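Emit:
send_rows --plan '[{"x":1.5,"y":0,"z":1,"rx":0,"ry":0,"rz":0,"gripper":0.53},{"x":1.5,"y":0,"z":0,"rx":0,"ry":0,"rz":0,"gripper":0.53},{"x":0,"y":0,"z":0,"rx":0,"ry":0,"rz":0,"gripper":0.53}]'

```text
time: 28.22
position: [0.5024, -0.2527, 0.0085]
tcp_rot: [-0.0, 0.993, 0.116, -0.0]
contact_force: [-1.0, 0.1, 0.5]
grip_width: 0.0455
```

Emit:
send_rows --plan '[{"x":1.5,"y":0,"z":0,"rx":0,"ry":0,"rz":0,"gripper":0.53},{"x":1,"y":0,"z":0,"rx":0,"ry":0,"rz":0,"gripper":0.53},{"x":0,"y":0,"z":0,"rx":0,"ry":0,"rz":0,"gripper":0.53}]'

```text
time: 28.6
position: [0.5024, -0.2526, 0.0084]
tcp_rot: [0.0, 0.993, 0.115, -0.002]
contact_force: [-9.1, -2.2, 6.8]
grip_width: 0.0453
```

```bash
python3 - <<'E'
from tr import *
show();im=camera("wrist");cv2.imwrite("pics/w28.png",im);crop(im,90,90,340,200,2,"pics/w28c.png")
print(w2t(pose()[0]))
E
```

```text
t28.60 p [ 502.4 -252.6    8.4] yawx 13.3 z [-0.005 -0.001 -1.   ] q [-26.6  24.8 -24.5  40.9  -0.2 140.2] F [-9.1 -2.2  6.8] w 45.3
[ 2.17271388 27.34634937]
```

View pics/w28c.png

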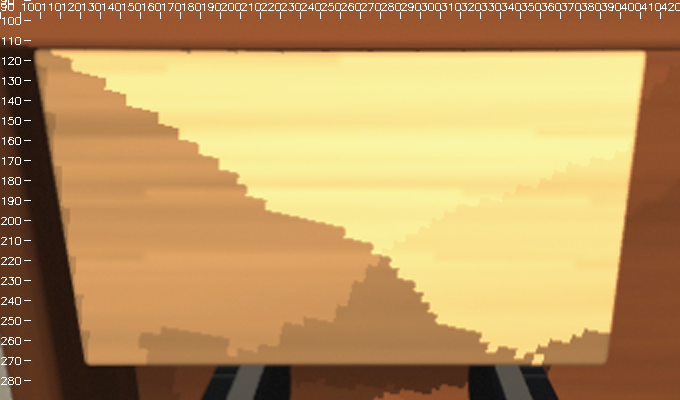

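Emit:
send_rows --plan '[{"x":-12,"y":0,"z":0,"rx":0,"ry":0,"rz":0,"gripper":0.53},{"x":-5,"y":0,"z":-35,"rx":0,"ry":0,"rz":0,"gripper":0.53},{"x":0,"y":0,"z":-56,"rx":0,"ry":0,"rz":0,"gripper":0.3},{"x":0,"y":0,"z":0,"rx":0,"ry":0,"rz":0,"gripper":0.12}]'

```text
time: 29.15
position: [0.4918, -0.2578, 0.1041]
tcp_rot: [0.002, 0.993, 0.116, 0.004]
contact_force: [0.6, -0.3, 0.3]
grip_width: 0.0107
```

```bash
python3 - <<'E'
from tr import *
show();im=camera("wrist");cv2.imwrite("pics/w29.png",im)
print(w2t(pose()[0]))
crop(im,150,20,220,150,3,"pics/w29c.png")
im=camera("side");crop(im,240,130,90,60,8,"pics/s29.png")
p0,R,_=pose()
w=t2w([38.5,-50])
plan([*w,.1],down(103.3),9)
E
```

```text
t29.15 p [ 491.8 -257.8  104.1] yawx 13.3 z [ 0.008 -0.004 -1.   ] q [-27.7  17.6 -20.6  51.3   0.  139. ] F [ 0.6 -0.3  0.3] w 10.7
[-10.59448887  25.77806552]
0 xyz [5.6 8.5 0. ] r [  0.01  -0.   -10.  ]
1 xyz [4.  9.4 0. ] r [  0.01  -0.   -10.  ]
2 xyz [2.3 9.9 0. ] r [  0.01  -0.   -10.  ]
3 xyz [ 0.5 10.2  0. ] r [  0.01  -0.   -10.  ]
4 xyz [-1.2 10.1  0. ] r [  0.01  -0.   -10.  ]
5 xyz [-3.   9.8  0. ] r [  0.01  -0.   -10.  ]
6 xyz [-4.6  9.1  0. ] r [  0.01  -0.   -10.  ]
7 xyz [-6.1  8.2  0. ] r [  0.01  -0.   -10.  ]
8 xyz [-7.4  7.   0. ] r [  0.01  -0.   -10.  ]
```

View pics/w29c.png

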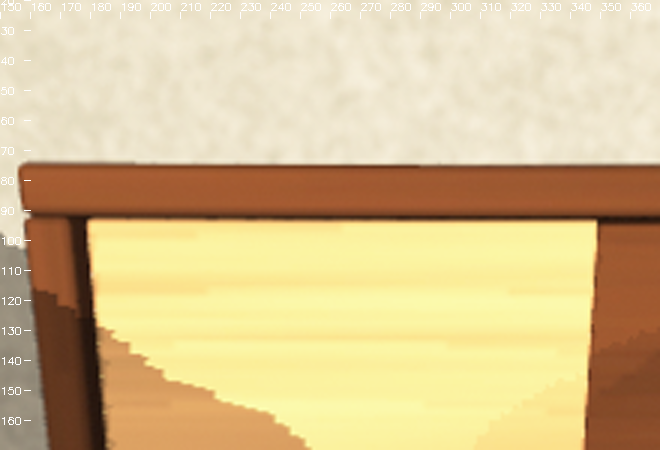

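View pics/s29.png

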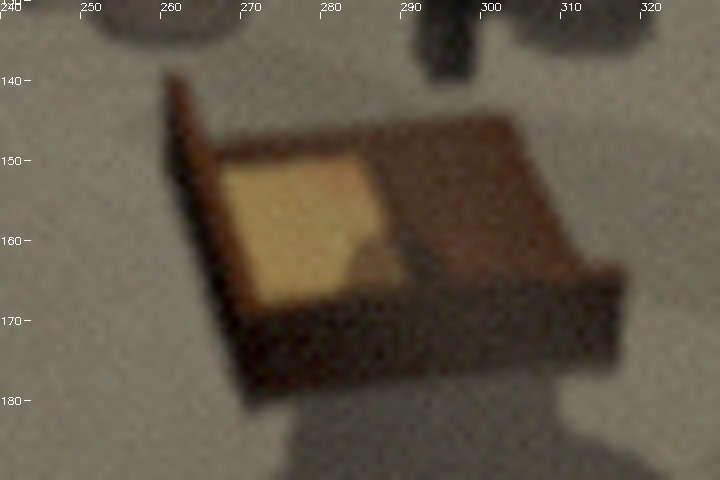

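```bash
python3 - <<'E'
from tr import *
q=ray("wrist",[[174.5,95],[187.5,165]],.045); print(w2t(q))
b=ray("wrist",[[179.3,95],[185.3,165]],.035); print("board edge",w2t(b))
q=ray("wrist",[[173.8,95],[181,165]],.045); print("rim a",w2t(q))
q=ray("wrist",[[349,94],[345,165]],.035); print("right edge",w2t(q))
crop(cv2.imread("pics/w29.png"),150,70,70,100,7,"pics/w29d.png")
E
```

```text
[[73.12322752 89.99736018]
 [31.05679662 86.05938894]]
board edge [[73.47547783 90.14327581]
 [29.26418221 90.48025062]]
rim a [[73.12070225 90.41376557]
 [31.04519751 90.20180069]]
right edge [[ 74.28917314 -16.44748351]
 [ 29.41292691 -16.95249067]]
```

View pics/w29d.png

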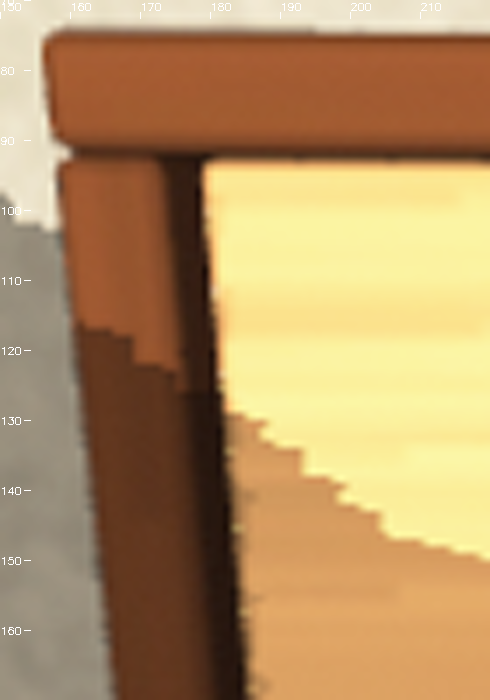

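Top board is flush with both rims to within about 0.5 mm. I'll tap +y once more, then view both open faces.

Emit:
send_rows --plan '[{"x":5.6,"y":8.5,"z":0,"rx":0,"ry":0,"rz":-10,"gripper":0.12},{"x":4,"y":9.4,"z":0,"rx":0,"ry":0,"rz":-10,"gripper":0.12},{"x":2.3,"y":9.9,"z":0,"rx":0,"ry":0,"rz":-10,"gripper":0.12},{"x":0.5,"y":10.2,"z":0,"rx":0,"ry":0,"rz":-10,"gripper":0.12},{"x":-1.2,"y":10.1,"z":0,"rx":0,"ry":0,"rz":-10,"gripper":0.12},{"x":-3,"y":9.8,"z":0,"rx":0,"ry":0,"rz":-10,"gripper":0.12},{"x":-4.6,"y":9.1,"z":0,"rx":0,"ry":0,"rz":-10,"gripper":0.12},{"x":-6.1,"y":8.2,"z":0,"rx":0,"ry":0,"rz":-10,"gripper":0.12},{"x":-7.4,"y":7,"z":0,"rx":0,"ry":0,"rz":-10,"gripper":0.12},{"x":0,"y":0,"z":0,"rx":0,"ry":0,"rz":0,"gripper":0.12}]'

```text
time: 30.5
position: [0.5543, -0.3189, 0.0975]
tcp_rot: [-0.001, 0.621, 0.784, -0.0]
contact_force: [0.5, -0.1, -1.1]
grip_width: 0.0105
```

```bash
python3 - <<'E'
from tr import *
show()
print(w2t(pose()[0]))
E
```

```text
t30.50 p [ 554.3 -318.9   97.5] yawx 103.2 z [-0.002  0.001 -1.   ] q [-29.9  26.8  -7.8  55.5   0.   46.9] F [ 0.5 -0.1 -1.1] w 10.5
[ 37.62043789 -49.12658052]
```

Emit:
send_rows --plan '[{"x":0,"y":0,"z":45,"rx":0,"ry":0,"rz":0,"gripper":0.12},{"x":0,"y":0,"z":36,"rx":0,"ry":0,"rz":0,"gripper":0.12},{"x":0,"y":0,"z":5,"rx":0,"ry":0,"rz":0,"gripper":0.12},{"x":6,"y":0,"z":0,"rx":0,"ry":0,"rz":0,"gripper":0.12},{"x":5,"y":0,"z":0,"rx":0,"ry":0,"rz":0,"gripper":0.12},{"x":3,"y":0,"z":0,"rx":0,"ry":0,"rz":0,"gripper":0.12},{"x":0,"y":0,"z":0,"rx":0,"ry":0,"rz":0,"gripper":0.12}]'

```text
time: 31.38
position: [0.5523, -0.3056, 0.0145]
tcp_rot: [0.001, 0.62, 0.784, 0.0]
contact_force: [-0.6, 0.3, 0.3]
grip_width: 0.0103
```

Emit:
send_rows --plan '[{"x":1.5,"y":0,"z":0,"rx":0,"ry":0,"rz":0,"gripper":0.12},{"x":1.5,"y":0,"z":0,"rx":0,"ry":0,"rz":0,"gripper":0.12},{"x":0,"y":0,"z":0,"rx":0,"ry":0,"rz":0,"gripper":0.12}]'

```text
time: 31.75
position: [0.5511, -0.3026, 0.0135]
tcp_rot: [-0.0, 0.62, 0.784, -0.0]
contact_force: [-0.1, -0.8, 0.6]
grip_width: 0.0102
```

```bash
python3 - <<'E'
from tr import *
show()
print(w2t(pose()[0]))
E
```

```text
t31.75 p [ 551.1 -302.6   13.5] yawx 103.3 z [-0.  0. -1.] q [-28.8  30.2 -14.6  45.2  -0.   47.9] F [-0.1 -0.8  0.6] w 10.2
[ 38.17306794 -32.49004445]
```

Emit:
send_rows --plan '[{"x":0.5,"y":0,"z":2.5,"rx":0,"ry":0,"rz":0,"gripper":0.12},{"x":1.5,"y":0,"z":0,"rx":0,"ry":0,"rz":0,"gripper":0.12},{"x":1.5,"y":0,"z":0,"rx":0,"ry":0,"rz":0,"gripper":0.12},{"x":0,"y":0,"z":0,"rx":0,"ry":0,"rz":0,"gripper":0.12}]'

```text
time: 32.25
position: [0.5509, -0.3018, 0.0116]
tcp_rot: [0.002, 0.621, 0.784, -0.002]
contact_force: [0.6, -7.7, -1.1]
grip_width: 0.0101
```

```bash
python3 - <<'E'
from tr import *
show()
print(w2t(pose()[0]))
E
```

```text
t32.25 p [ 550.9 -301.8   11.6] yawx 103.2 z [ 0.001 -0.005 -1.   ] q [-28.6  30.2 -15.   44.7  -0.2  48.2] F [ 0.6 -7.7 -1.1] w 10.1
[ 38.17076694 -31.63722674]
```

Emit:
send_rows --plan '[{"x":1,"y":0,"z":0,"rx":0,"ry":0,"rz":0,"gripper":0.12},{"x":0,"y":0,"z":0,"rx":0,"ry":0,"rz":0,"gripper":0.12},{"x":-10,"y":0,"z":0,"rx":0,"ry":0,"rz":0,"gripper":0.12},{"x":-30,"y":0,"z":-30,"rx":0,"ry":0,"rz":0,"gripper":0.12},{"x":-45,"y":0,"z":-20,"rx":0,"ry":0,"rz":0,"gripper":0.12},{"x":0,"y":0,"z":0,"rx":0,"ry":0,"rz":0,"gripper":0.12}]'

```text
time: 33.0
position: [0.5716, -0.3847, 0.0632]
tcp_rot: [0.003, 0.621, 0.783, 0.0]
contact_force: [-0.0, 0.9, -0.5]
grip_width: 0.0104
```

```bash
python3 - <<'E'
from tr import *
show();im=camera("wrist");cv2.imwrite("pics/w31.png",im)
print(w2t(pose()[0]))
crop(im,180,20,200,130,4,"pics/w31c.png")
w=t2w([-100,20])
plan([*w,.09],down(13.3),10)
E
```

```text
t33.00 p [ 571.6 -384.7   63.2] yawx 103.2 z [ 0.004 -0.003 -1.   ] q [-33.9  33.   -2.5  54.2   0.   42.9] F [-0.   0.9 -0.5] w 10.4
[  38.62450824 -114.49366237]
0 xyz [ 13.5 -13.9  -2.9] r [ 0.01 -0.    8.99]
1 xyz [ 11.1 -15.8  -2.9] r [ 0.01 -0.    8.99]
2 xyz [  8.5 -17.3  -2.9] r [ 0.01 -0.    8.99]
3 xyz [  5.7 -18.4  -2.9] r [ 0.01 -0.    8.99]
4 xyz [  2.7 -19.1  -2.9] r [ 0.01 -0.    8.99]
5 xyz [ -0.3 -19.3  -2.9] r [ 0.01 -0.    8.99]
6 xyz [ -3.3 -19.   -2.9] r [ 0.01 -0.    8.99]
7 xyz [ -6.2 -18.3  -2.8] r [ 0.01 -0.    8.99]
8 xyz [ -9.  -17.1  -2.8] r [ 0.01 -0.    8.99]
9 xyz [-11.6 -15.5  -2.8] r [ 0.01 -0.    8.99]
```

View pics/w31c.png

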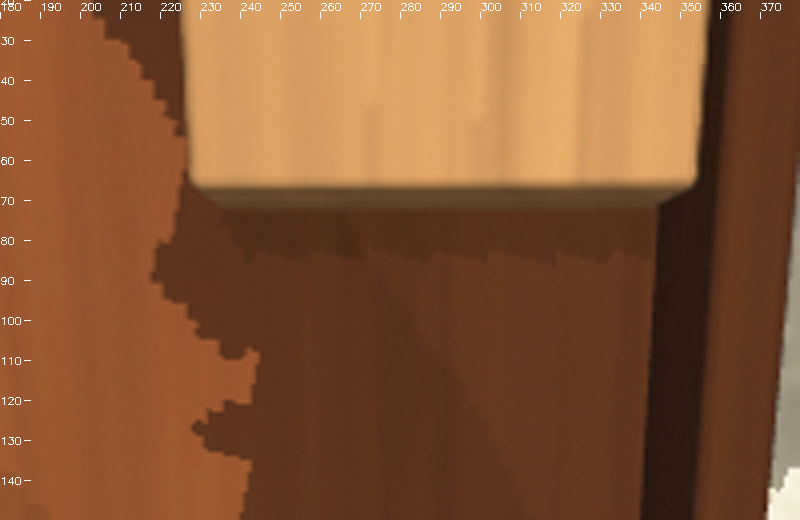

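Emit:
send_rows --plan '[{"x":13.5,"y":-13.9,"z":-10,"rx":0,"ry":0,"rz":9,"gripper":0.12},{"x":11.1,"y":-15.8,"z":-10,"rx":0,"ry":0,"rz":9,"gripper":0.12},{"x":8.5,"y":-17.3,"z":-8,"rx":0,"ry":0,"rz":9,"gripper":0.12},{"x":5.7,"y":-18.4,"z":0,"rx":0,"ry":0,"rz":9,"gripper":0.12},{"x":2.7,"y":-19.1,"z":0,"rx":0,"ry":0,"rz":9,"gripper":0.12},{"x":-0.3,"y":-19.3,"z":0,"rx":0,"ry":0,"rz":9,"gripper":0.12},{"x":-3.3,"y":-19,"z":0,"rx":0,"ry":0,"rz":9,"gripper":0.12},{"x":-6.2,"y":-18.3,"z":0,"rx":0,"ry":0,"rz":9,"gripper":0.12},{"x":-9,"y":-17.1,"z":0,"rx":0,"ry":0,"rz":9,"gripper":0.12},{"x":-11.6,"y":-15.5,"z":0,"rx":0,"ry":0,"rz":9,"gripper":0.12}]'

```text
time: 34.3
position: [0.4022, -0.2798, 0.0881]
tcp_rot: [-0.001, 0.993, 0.114, -0.001]
contact_force: [-0.2, 0.4, -0.3]
grip_width: 0.0102
```

```bash
python3 - <<'E'
from tr import *
show();im=camera("wrist");cv2.imwrite("pics/w32.png",im)
print(w2t(pose()[0]))
crop(im,130,0,260,150,3,"pics/w32c.png")
E
```

```text
t34.30 p [ 402.2 -279.8   88.1] yawx 13.1 z [-0.002  0.002 -1.   ] q [-34.9  12.6 -29.7  47.9   0.  132.1] F [-0.2  0.4 -0.3] w 10.2
[-103.60768628   25.81316202]
```

View pics/w32c.png

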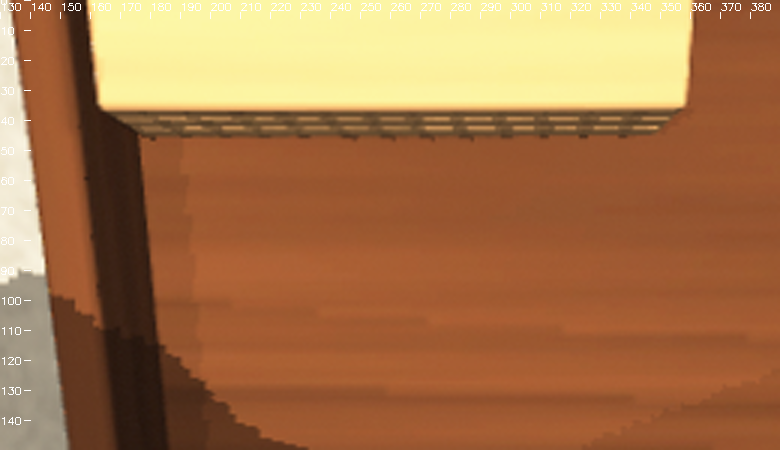

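```bash
python3 - <<'E'
from tr import *
print(w2t(ray("wrist",[[164,35.3],[358,35.3]],.035)),w2t(ray("wrist",[[178,45.3],[350,44.3]],.008)))
im=camera("top");crop(im,335,175,90,85,7,"pics/t33.png");cv2.imwrite("pics/t33f.png",im)
E
```

```text
[[ 12.55705959  89.99263141]
 [ 11.80230627 -18.05084164]] [[ 12.0343029   90.74680234]
 [ 11.82241548 -19.31476679]]
```

View pics/t33.png

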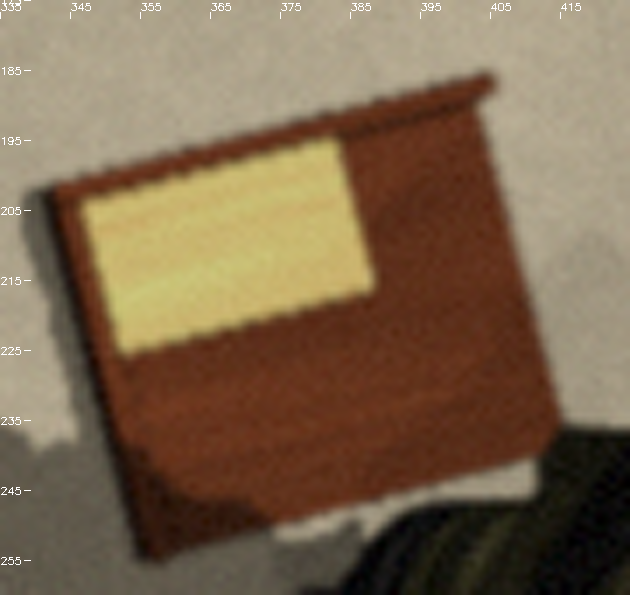

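View pics/t33f.png

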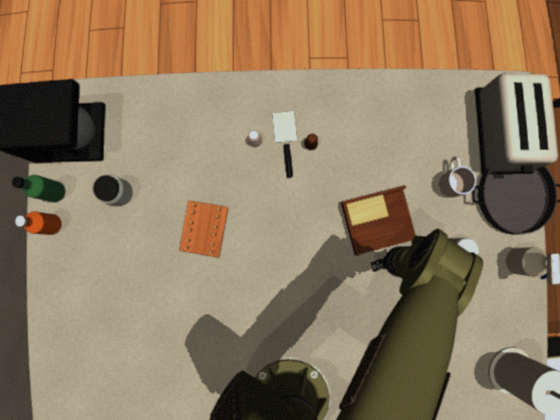

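Everything looks flush. I'll finish with one gentle +x tap to confirm contact by force.

Emit:
send_rows --plan '[{"x":40,"y":0,"z":0,"rx":0,"ry":0,"rz":-0.2,"gripper":0.53},{"x":38,"y":0,"z":0,"rx":0,"ry":0,"rz":0,"gripper":0.53},{"x":0,"y":0,"z":40,"rx":0,"ry":0,"rz":0,"gripper":0.53},{"x":0,"y":0,"z":38,"rx":0,"ry":0,"rz":0,"gripper":0.53},{"x":8,"y":0,"z":0,"rx":0,"ry":0,"rz":0,"gripper":0.53},{"x":8,"y":0,"z":0,"rx":0,"ry":0,"rz":0,"gripper":0.53},{"x":5,"y":0,"z":0,"rx":0,"ry":0,"rz":0,"gripper":0.53},{"x":0,"y":0,"z":0,"rx":0,"ry":0,"rz":0,"gripper":0.53}]'

```text
time: 35.4
position: [0.5013, -0.2591, 0.0119]
tcp_rot: [0.0, 0.993, 0.118, 0.001]
contact_force: [-0.2, -0.3, 0.8]
grip_width: 0.0455
```

```bash
python3 - <<'E'
from tr import *
show();print(w2t(pose()[0]))
E
```

```text
t35.40 p [ 501.3 -259.1   11.9] yawx 13.6 z [ 0.001 -0.001 -1.   ] q [-27.3  24.5 -24.4  41.    0.  139.1] F [-0.2 -0.3  0.8] w 45.5
[-0.38660225 21.24601894]
```

Emit:
send_rows --plan '[{"x":1,"y":0,"z":3,"rx":0,"ry":0,"rz":0.3,"gripper":0.53},{"x":1.5,"y":0,"z":0,"rx":0,"ry":0,"rz":0,"gripper":0.53},{"x":1.2,"y":0,"z":0,"rx":0,"ry":0,"rz":0,"gripper":0.53},{"x":0,"y":0,"z":0,"rx":0,"ry":0,"rz":0,"gripper":0.53}]'

```text
time: 35.9
position: [0.5037, -0.2582, 0.0081]
tcp_rot: [-0.0, 0.993, 0.115, -0.0]
contact_force: [-0.3, 0.3, -0.8]
grip_width: 0.0455
```

```bash
python3 - <<'E'
from tr import *
show();print(w2t(pose()[0]))
E
```

```text
t35.90 p [ 503.7 -258.2    8.1] yawx 13.2 z [-0. -0. -1.] q [-27.1  25.  -24.2  40.8  -0.  139.7] F [-0.3  0.3 -0.8] w 45.5
[ 2.19338982 21.6034313 ]
```

Emit:
send_rows --plan '[{"x":1,"y":0,"z":0,"rx":0,"ry":0,"rz":0,"gripper":0.53},{"x":1,"y":0,"z":0,"rx":0,"ry":0,"rz":0,"gripper":0.53},{"x":0,"y":0,"z":0,"rx":0,"ry":0,"rz":0,"gripper":0.53}]'

```text
time: 36.28
position: [0.5037, -0.2581, 0.008]
tcp_rot: [0.0, 0.993, 0.115, -0.002]
contact_force: [-6.8, -2.7, 5.0]
grip_width: 0.0453
```

```bash
python3 - <<'E'
from tr import *
show();print(w2t(pose()[0]))
E
```

```text
t36.27 p [ 503.7 -258.1    8. ] yawx 13.2 z [-0.004 -0.001 -1.   ] q [-27.   25.1 -24.   41.   -0.2 139.8] F [-6.8 -2.7  5. ] w 45.3
[ 2.19585641 21.63372195]
```

Stops at the same x = 2.2 mm with a firm 7 N, so the stack is on the rim. I'll retreat, take a final look, then hand in.

Emit:
send_rows --plan '[{"x":-12,"y":0,"z":0,"rx":0,"ry":0,"rz":0,"gripper":0.53},{"x":-30,"y":0,"z":-15,"rx":0,"ry":0,"rz":0,"gripper":0.53},{"x":-40,"y":0,"z":-40,"rx":0,"ry":0,"rz":0,"gripper":0.3},{"x":-20,"y":0,"z":-25,"rx":0,"ry":0,"rz":0,"gripper":0.12},{"x":0,"y":0,"z":0,"rx":0,"ry":0,"rz":0,"gripper":0.12}]'

```text
time: 36.9
position: [0.4066, -0.2822, 0.09]
tcp_rot: [0.001, 0.993, 0.114, 0.002]
contact_force: [0.5, -0.1, 0.4]
grip_width: 0.0103
```

```bash
python3 - <<'E'
from tr import *
show();print(w2t(pose()[0]));im=camera("wrist");crop(im,130,0,260,150,3,"pics/w40.png")
crop(camera("top"),335,175,90,85,7,"pics/t40.png")
E
```

```text
t36.90 p [ 406.6 -282.2   90. ] yawx 13.1 z [ 0.004 -0.002 -1.   ] q [-34.8  12.7 -29.3  47.8   0.  132.1] F [ 0.5 -0.1  0.4] w 10.3
[-97.82374665  20.42369038]
```

View pics/w40.png

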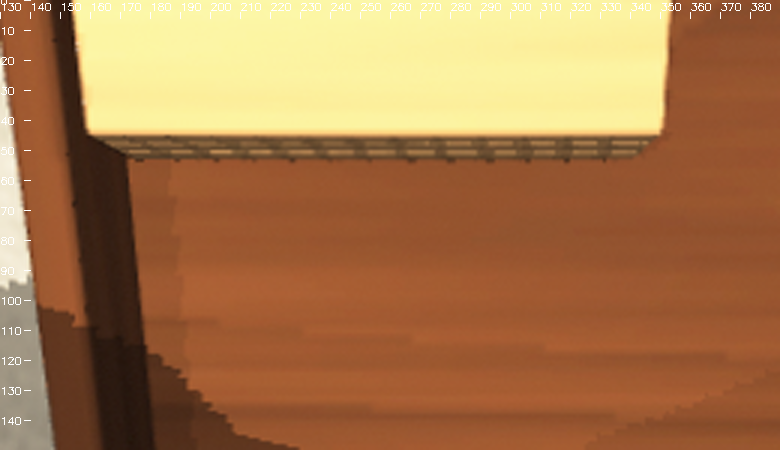

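View pics/t40.png

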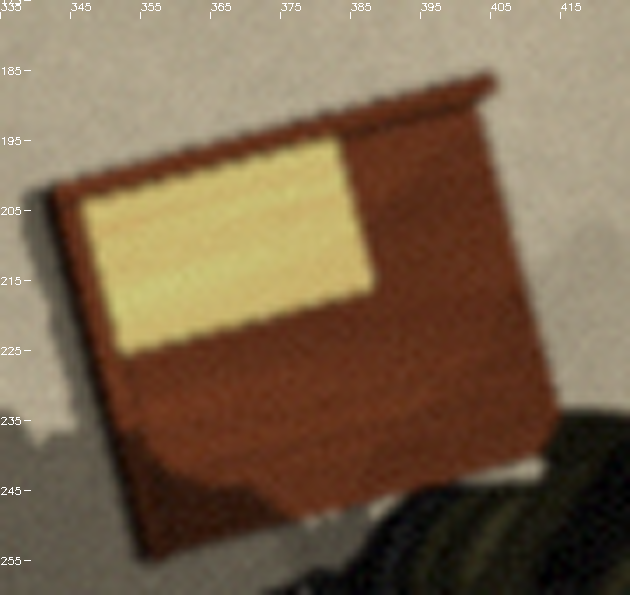

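The stack is square in the corner: its near face is one plane (rows 45–53) and its left end meets the rim's foot at about (171,51). The robot is clear of everything.

```bash
python3 - <<'E'
from h import *
print(robot.sign_off()); show()
E
```

```text
the job is handed in; nothing more can be done
None
the job is handed in; nothing more can be done
```

The job is handed in, at about 37 s of the 72 s allowed; the hand-in reports no verdict.

- **Moving the board:** I took it from the rack and tilted it down until one edge touched the bare counter. I let go there, so it dropped the last part flat. I then gripped it by its long edges (63 mm opening) and set it on the pile; contact force was about 12 N.
- **Tapping the pile:** I tapped towards +x, +y, +x, +y and +x. Each repeat stopped within about 0.1 mm of its earlier stop, at a firm 7–10 N, which fits the boards resting against both rims.
- **Last checks:** Close views showed both open faces of the stack as single flush planes. The board ends lay within about 0.5 mm of the left rim; I measured that before the last two taps and rechecked it afterwards only by eye. The other things on the counter looked unmoved in the last full top picture, taken before the final tap. The can was partly hidden behind the arm in it.
- **Disagreement:** My first fit of the tray from the top camera was about 2 mm off in x compared with the contact stops and wrist-camera views. I relied on contact for the final position.
- **Refused call:** My first move was refused because rows must give every value; nothing moved.

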